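# Turn the drilled block in the vise to its marked face

## Robot

A 6-joint arm with a two-finger parallel gripper is mounted at the origin on the work surface. World frame = base frame: x ahead of the robot, y to its left, z up, the work surface at z = 0. Lengths are in m, angles in rad, forces in N, time in s.
With the tool pointing down it reaches from about 0.35 to 0.975 m from the base axis. Payload 4.9 kg.
Tool frame: the origin (TCP) lies at the very end of the fingers, on their centre line; the grasp point (between the pads) lies 19 mm behind it; z points along the fingers, x is the direction in which the jaws open and shut, and the axes are right-handed (so a half turn about z gives the same grasp; the last joint's range is limited). The gripper opens to 85 mm and grips with 20 to 120 N. Pads are 22 mm wide; open, the fingers measure 114 mm over their backs; the gripper's body (76 mm by 85 mm) begins 54 mm behind the grasp point. The pads swing forward as they close: fully open they stand 13 mm farther back than shut.
Start: joints at [-1.441, 0.053, 1.613, -0, 1.476, -0.119], TCP at [0.154, -0.606, 0.231] pointing down, gripper open.
Joint ranges: [-3.01, 3.01], [-1.01, 2.22], [0.06, 2.58], [-1.02, 4.17], [0.09, 2.62], [-3.14, 3.14]. Speed limits (rad/s): [2.57, 2.57, 3.14, 3.14, 3.14, 3.14].

## Interface

Orientations are given as a rotation vector (axis times angle).
In Python, from station import ctrl, get_image, calibration, job gives the robot as it stands.
- The arm moves only by the tool jog_arm, never from a script. Its argument "deltas" is a list of rows, each a list of 3 entries, a list of its own where there are three numbers: the turn, a rotation vector about the tool's x, y, z in degrees, then the shift along the tool's x, y, z in m, then the finger opening in m, from 0 to 0.0854. In form: [[[ax, ay, az], [tx, ty, tz], gripper], ...]. A call has 1 to 12 rows; each row is the pose to reach, as a shift and turn from the pose commanded when the call began, along the tool's axes at that moment; what a row does not reach only later rows make up. A row lasts 1/12 s, in which the tool goes at most 41.7 mm and 7.16 degrees, less where a joint would pass 70% of its speed; a pose out of reach is approached as far as the arm can. A call with a gripper value outside its range is refused whole. The fingers move at their own pace and stop on an object; "squeeze" is the grip in N (left out, the last holds). Time passes only in rows, so rows that repeat a pose let the fingers close. It gives the time, the measured TCP pose, the force and the opening at its end, in the units of the state.
- ctrl.get_obs(): the state, without advancing time (a new reading comes with each control period).
- get_image(name): name is "scene" or "top" or "wrist"; returns the picture (400x640x3 uint8, red, green, blue); there is no depth.
- calibration(name): a dict with "mtx" (3x3 intrinsics, pixels), "k1" (the pictures are not rectified: a ray, as slopes to the right and down, at radius r is drawn at 1 + k1 r^2 times it, then the intrinsics apply), "origin" and "rotation" of the camera in the world; the wrist camera has in their place "tool_from_camera" (4x4, takes a point from camera to tool coordinates, whose origin is the TCP and whose axes are the tool frame's). Camera axes: x right, y up, looking along -z (the intrinsics and any distortion apply to the point x, -y, -z); pixel columns grow to the right and rows downward; lengths in m; the calibration is good to about 2 mm. A picture is of the moment at which its call begins: read the wrist's pose just before it. calibration takes no time and is no camera call.
- job.finish_job(): hands the job in, once; it reports no verdict.
The state is a dict: "t": time; "q": joint angles; "dq": joint speeds; "effort": joint torques, N m; "tool_pos": TCP position; "tool_rot": TCP orientation; "contact_force": force on the tool from outside, world axes, zero at the start; "wrist_torque": the same for the moment, N m; "opening": finger opening in m.
Only numpy, scipy, OpenCV 4.12 (cv2) and the standard library are available. Lean on these libraries where they do the work, as an engineer would, in place of code of your own. Each camera call takes 0.05 s, during which the arm holds its last target.

## Task

The block in the small swivel vise is drilled on top and its marked face is next: wind the vise open by its handwheel until the sliding jaw's pointer stands at the long 50 mm line of the scale, then lift the block out and roll it a quarter turn so that the face now against the sliding jaw (the one with the scribed cross) comes on top. Seat it flat on the vise bed midway along the jaws, setting it down rather than dropping it, and wind the vise up until it grips the block firmly. Leave the other things on the bench where they are.

Things in the scene. Friction and masses are not known exactly. Their poses are not given: they have to be found in the camera images.
- vise: Small grey machine vise on a round swivel base 112 mm across, bolted to the bench. Origin on the bench top, under the centre of the round base. z up, +y from the handwheel towards the fixed jaw (the screw lies along y), +x along the jaws. A flange 76 mm wide (x), top 38 mm above the bench, lies beneath the bed. Screw bracket: y -80 to -98 mm, 50 mm wide, top 78 mm above the bench.
- bed_center (a point): Middle of the vise's flat steel bed, on its top, 52 mm above the bench over the vise's origin; axes as the vise's. The bed and both jaws are 50 mm wide (x); the jaws stand 26 mm above the bed. Fixed jaw: gripping face at y = +25 mm, 26 mm thick. Sliding jaw, on the handwheel's side: gripping face at y = 25 mm minus the jaw opening, 28 mm thick.
- fixed_jaw: The vise's fixed jaw (the one away from the handwheel). Origin at the middle of the lower edge of its gripping face, on the bed: 25 mm along the vise's +y, 52 mm above the bench; axes as the vise's.
- sliding_jaw (a joint): Travel of the sliding jaw in m: jaw opening = 40 mm + this value (0.010 is the 50 mm line). The scale lies on the flange's ledge on the vise's +x side, a line every 5 mm, read at the jaw's brass pointer; only the 50 mm line runs right across the ledge. Range -0.003 to 0.022. Driven only by the screw, 6 mm per turn of the handwheel.
- handwheel (a joint): Angle of the handwheel in rad; grows as the vise is wound open (anticlockwise seen from the handle side). Jaw travel = 0.000955 m x angle: 10.5 rad is the 50 mm line, 4.2 rad closes on 44 mm, 1 rad more grips firmly. The handle's angle from the vise's +x towards +z is 0.5 rad + this value. Turns against 0.1 to 0.2 N m (3 to 6 N at the handle), stays where left and holds the grip.
- wheel_center (a point): Point on the handwheel's axis at its outer face: 122 mm along the vise's -y, 65 mm above the bench; axes as the vise's. The wheel is a disc 88 mm across and 12 mm thick; it does not shift along its axis.
- handle_grip (a point): Point on the axis of the wheel's black crank handle, 47 mm out from the wheel's face. The handle is a level cylinder, diameter 20, length 63 mm, parallel to the vise's y, pointing away from the vise. It spins freely on its pin, so it can be held at a fixed orientation while the wheel turns. This point runs round a circle of 34 mm radius (31 to 99 mm above the bench). Its axes spin: ignore them.
- block_center (a point): Centre of the aluminium block, 62 (x) by 40 (y) by 44 mm (z), 0.2 to 0.4 kg. At the start it lies loose in the vise, x along the jaws (towards the vise's -x), 6 mm out beyond them at each end, centre 74 mm above the bench. +z face: two drilled holes. +y face, at the sliding jaw: the scribed cross, to come on top (y up; then 40 high, 44 between the jaws, centre 72 mm above the bench).
- caliper: Steel slide caliper 220 mm long lying flat near the vise, 7 mm high; leave it alone. Origin at the middle of its underside.
- square: Engineer's square lying flat, 100 mm stock and 150 mm blade, 18 mm high; leave it alone. Origin under the middle of its stock.
- chip_brush: Brush lying on the bench; leave it alone. Origin at the middle of its underside.
- offcut: Flat aluminium offcut 62 by 40 by 22 mm lying on the bench, not the work; leave it alone. Origin at the middle of its underside.
- cutting_oil: White plastic bottle 54 mm across, 150 mm high; leave it alone. Origin at the middle of its underside.
- hammer: Hammer lying on the bench; leave it alone. Origin at its underside.
- wrench: Wrench lying on the bench; leave it alone. Origin at its underside.
Things that resemble listed ones, but are neither listed nor needed, are in the scene too. What is shaped like the part that bears block_center but pink or yellow is not meant.

How it is judged:
By the outcome, as a careful person would: the job done as asked, in the order asked, and still so for the second after the job is handed in, with the robot touching nothing.
It also fails if it takes over 72 s, if anything falls off the work surface, if the arm or the gripper's body presses on something with over 40 N, if the wrist force passes 120 N, or if a joint passes its speed limit or range.

## Working session

There is one attempt and no reset: what is moved stays moved. The work goes in short steps, Python scripts to look and compute and a tool call to move; the robot and the scene stay as the last step left them, time stands still between calls to the robot, and variables do not carry over. Pictures are saved under pics/ and viewed, and the job is handed in when it is done.

Besides the shell and the picture viewer there is one more tool, called by a JSON object that holds its "fn" and its "kwargs". jog_arm: Moves the arm, as the interface text tells. Its arguments: {"type":"object","properties":{"deltas":{"type":"array","items":{"type":"array"}},"squeeze":{"type":"number"}},"required":["deltas"]}

```bash
ls; mkdir -p pics
python3 - <<'E'
from station import ctrl, get_image, calibration, job
import cv2, numpy as np
o=ctrl.get_obs(); print(o)
for n in ["scene","top","wrist"]:
    im=get_image(n); cv2.imwrite(f"pics/{n}0.png",im[:,:,::-1]); print(n,calibration(n))
E
```

```text
pics
{'t': 0.0, 'q': array([-1.44100207e+00,  5.33974427e-02,  1.61428452e+00,  1.61602302e-05,
        1.47600800e+00, -1.18997275e-01]), 'dq': array([ 0.00165899, -0.00156208,  0.0002464 , -0.00039567,  0.0002224 ,
        0.00054753]), 'effort': array([-1.21368130e-04, -3.93683910e+01, -3.70174026e+01, -1.11129787e-04,
        7.02518126e-03, -1.86156456e-05]), 'tool_pos': array([ 0.15382105, -0.60513491,  0.23004353]), 'tool_rot': array([-2.47872624e+00,  1.92773907e+00,  2.32319010e-03]), 'contact_force': array([-0.21491718,  0.39605832,  0.0648265 ]), 'wrist_torque': array([ 0.05598614, -0.0064374 ,  0.00243262]), 'opening': 0.08593813248346037}
scene {'mtx': array([[371.35484709,   0.        , 319.49083503],
       [  0.        , 371.35484709, 200.94240501],
       [  0.        ,   0.        ,   1.        ]]), 'k1': -0.06329638860302039, 'origin': array([0.94454334, 0.65006212, 0.77696807]), 'rotation': array([0.26841177, 1.03987625, 2.46099509])}
top {'mtx': array([[482.76004519,   0.        , 322.56739328],
       [  0.        , 482.76004519, 191.55915319],
       [  0.        ,   0.        ,   1.        ]]), 'k1': -0.1289065789361231, 'origin': array([0.44010685, 0.01975937, 1.33654575]), 'rotation': array([ 0.08039244, -0.08701559, -1.56096085])}
wrist {'mtx': array([[296.73074605,   0.        , 322.12240817],
       [  0.        , 296.73074605, 201.55826475],
       [  0.        ,   0.        ,   1.        ]]), 'k1': -0.030297062651960624, 'tool_from_camera': array([[ 9.99999901e-01, -1.78095699e-04,  4.07564394e-04,
         6.04232225e-04],
       [-4.36804311e-05, -9.51227881e-01, -3.08489087e-01,
        -7.85048136e-02],
       [ 4.42627194e-04,  3.08489039e-01, -9.51227794e-01,
        -1.41945188e-01],
       [ 0.00000000e+00,  0.00000000e+00,  0.00000000e+00,
         1.00000000e+00]])}
```

View pics/scene0.png

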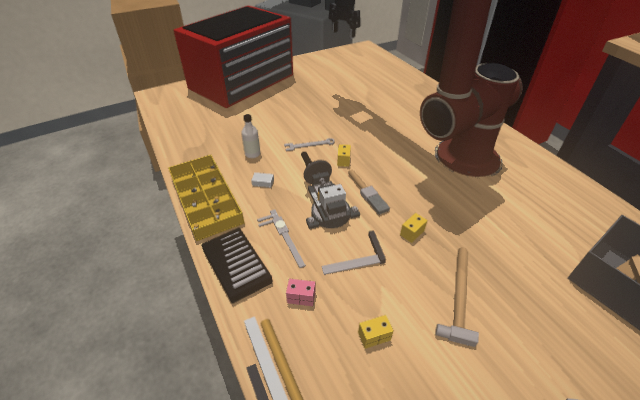

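View pics/top0.png

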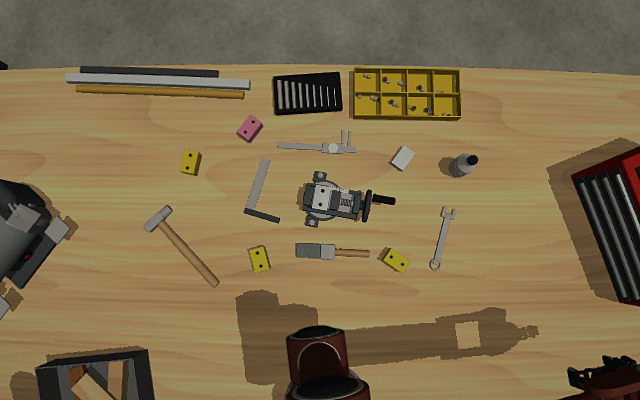

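View pics/wrist0.png

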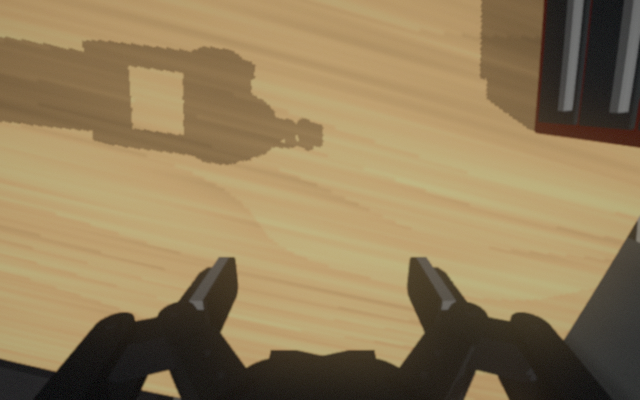

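The top view shows the vise at about (332,198), with its handle to the right at (385,200). The robot's arm is clear of it. Next I'll write the helpers and make a rough estimate.

```bash
cat > h.py <<'E'
from station import ctrl, get_image, calibration, job
import cv2, numpy as np
from scipy.spatial.transform import Rotation as R
def cam(n,o=None):
    c=calibration(n)
    if n=="wrist":
        T=np.eye(4);T[:3,:3]=R.from_rotvec(o["tool_rot"]).as_matrix();T[:3,3]=o["tool_pos"]
        M=T@c["tool_from_camera"]; return c["mtx"],c["k1"],M[:3,3],M[:3,:3]
    return c["mtx"],c["k1"],np.array(c["origin"]),R.from_rotvec(c["rotation"]).as_matrix()
def proj(C,P):
    m,k,o,Rm=C; p=(np.atleast_2d(P)-o)@Rm
    s=np.c_[p[:,0],-p[:,1]]/(-p[:,2:3]); r2=(s**2).sum(1,keepdims=True); s=s*(1+k*r2)
    return s*[m[0,0],m[1,1]]+[m[0,2],m[1,2]]
def back(C,uv,z):
    m,k,o,Rm=C; d=(np.atleast_2d(uv)-[m[0,2],m[1,2]])/[m[0,0],m[1,1]]; s=d.copy()
    for _ in range(20): s=d/(1+k*(s**2).sum(1,keepdims=True))
    v=np.c_[s[:,0],-s[:,1],-np.ones(len(s))]@Rm.T
    return o+v*((z-o[2])/v[:,2:3])
def shot(n,name):
    o=ctrl.get_obs(); im=get_image(n)[:,:,::-1].copy(); cv2.imwrite(f"pics/{name}.png",im)
    np.savez(f"pics/{name}.npz",pos=o["tool_pos"],rot=o["tool_rot"]); return o,im
def vise_T(x,y,a):
    return np.array([x,y,0]),R.from_euler('z',a).as_matrix()
def crop(im,x0,y0,x1,y1,s,name):
    cv2.imwrite(f"pics/{name}.png",cv2.resize(im[y0:y1,x0:x1],None,fx=s,fy=s,interpolation=cv2.INTER_CUBIC))
E
python3 - <<'E'
from h import *
im=cv2.imread("pics/top0.png"); crop(im,270,140,430,260,5,"top0c")
im=cv2.imread("pics/scene0.png"); crop(im,250,120,410,240,5,"scene0c")
C=cam("top"); 
print(back(C,[[332,198],[320,192],[320,176],[313,220]],0.0).round(3))
print(back(C,[[385,200],[366,203]],0.065).round(3), back(C,[320,192],.096))
E
```

```text
[[ 0.565 -0.012  0.   ]
 [ 0.582  0.022  0.   ]
 [ 0.627  0.022  0.   ]
 [ 0.504  0.041  0.   ]]
[[ 0.555 -0.151  0.065]
 [ 0.547 -0.1    0.065]] [[0.57180175 0.02167356 0.096     ]]
```

View pics/top0c.png

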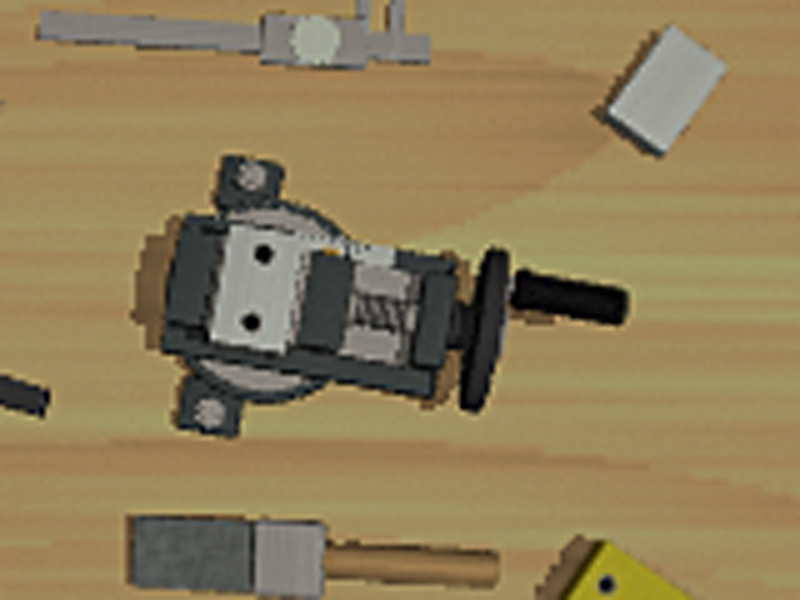

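View pics/scene0c.png

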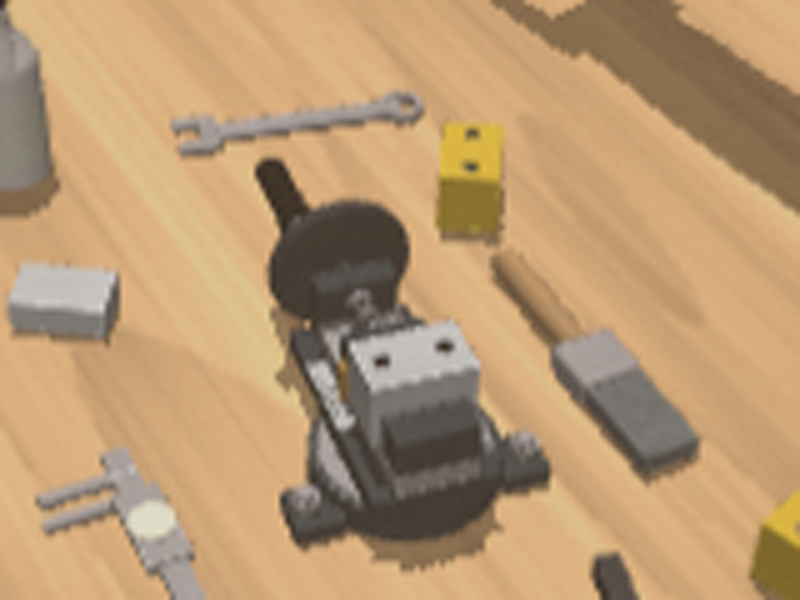

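Only one grey block with two holes sits in the vise, at top pixel (322,196). These could be mistaken for it:
- Yellow blocks at (190,162), (259,258) and (397,259).
- A pink block at (249,128).
- The offcut at (402,157), which is flat and has no holes.

The crop confirms the choice. Next I'll bring the wrist camera over the vise to measure it.

```bash
cat >> h.py <<'E'
def delta(o,pos,Rm):
    """rotvec deg, shift in tool axes from o to goal"""
    R0=R.from_rotvec(o["tool_rot"]); 
    rv=np.degrees((R0.inv()*R.from_matrix(Rm)).as_rotvec()); sh=R0.inv().apply(np.array(pos)-o["tool_pos"])
    n=max(np.linalg.norm(sh)/.0417,np.linalg.norm(rv)/7.16)
    print("rot",rv.round(2).tolist(),"shift",sh.round(4).tolist(),"rows>=",round(n,1)); return rv,sh
def toolR(a,lean=0):
    """tool x = vise x; lean>0: tool z tips towards vise +y (body towards -y); degrees"""
    l=np.radians(lean); V=R.from_euler('z',a).as_matrix()
    x=np.array([1,0,0]); z=np.array([0,np.sin(l),-np.cos(l)]); y=np.cross(z,x)
    return V@np.c_[x,y,z]
E
python3 - <<'E'
from h import *
delta(ctrl.get_obs(),[.56,-.05,.23],toolR(-.16))
E
```

```text
rot [-0.06, 0.07, -66.57] shift [-0.4382, -0.5304, 0.0012] rows>= 16.5
```

{"fn": "jog_arm", "kwargs": {"deltas": [[[0,0,-66.6],[-0.438,-0.53,0],0.085],[[0,0,-66.6],[-0.438,-0.53,0],0.085],[[0,0,-66.6],[-0.438,-0.53,0],0.085],[[0,0,-66.6],[-0.438,-0.53,0],0.085],[[0,0,-66.6],[-0.438,-0.53,0],0.085],[[0,0,-66.6],[-0.438,-0.53,0],0.085],[[0,0,-66.6],[-0.438,-0.53,0],0.085],[[0,0,-66.6],[-0.438,-0.53,0],0.085],[[0,0,-66.6],[-0.438,-0.53,0],0.085],[[0,0,-66.6],[-0.438,-0.53,0],0.085],[[0,0,-66.6],[-0.438,-0.53,0],0.085],[[0,0,-66.6],[-0.438,-0.53,0],0.085]]}}

```text
t: 1.15
tool_pos: [0.4497, -0.2001, 0.2312]
tool_rot: [3.131, -0.25, 0.0]
contact_force: [0.4, -0.5, 0.9]
opening: 0.0849
```

Run:
```python
from h import *
delta(ctrl.get_obs(),[.56,-.05,.23],toolR(-.16))
```

```text
rot [0.01, -0.01, 0.02] shift [0.0851, -0.1657, 0.0012] rows>= 4.5
```

{"fn": "jog_arm", "kwargs": {"deltas": [[[0,0,0],[0.085,-0.166,0],0.085],[[0,0,0],[0.085,-0.166,0],0.085],[[0,0,0],[0.085,-0.166,0],0.085],[[0,0,0],[0.085,-0.166,0],0.085],[[0,0,0],[0.085,-0.166,0],0.085],[[0,0,0],[0.085,-0.166,0],0.085],[[0,0,0],[0.085,-0.166,0],0.085]]}}

```text
t: 1.73
tool_pos: [0.5593, -0.0509, 0.2307]
tool_rot: [3.132, -0.247, -0.002]
contact_force: [0.6, -0.3, -0.6]
opening: 0.0849
```

Run:
```python
from h import *
o,im=shot("wrist","w1"); print(o["t"],o["tool_pos"],o["tool_rot"],o["q"].round(3), o["dq"].round(3))
```

```text
1.7333 [ 0.55931656 -0.05087377  0.23069335] [ 3.13162702e+00 -2.46896639e-01 -2.19307908e-03] [-0.223 -0.097  1.761 -0.     1.479 -0.066] [-0.042 -0.019  0.017 -0.005  0.003 -0.001]
```

View pics/w1.png

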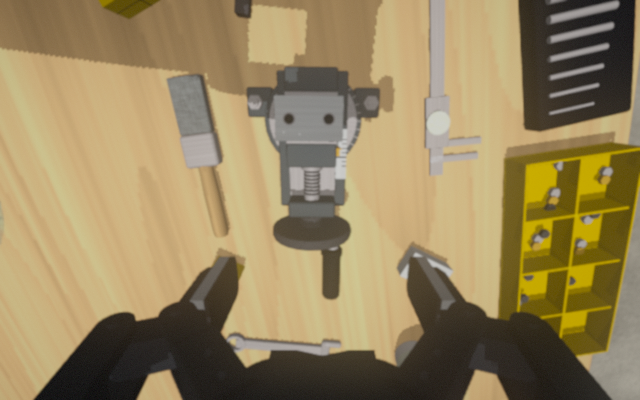

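Run:
```python
from h import *
im=cv2.imread("pics/w1.png"); crop(im,240,55,395,180,5,"w1a"); crop(im,240,180,395,305,5,"w1b")
```

```text
(no output)
```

View pics/w1a.png

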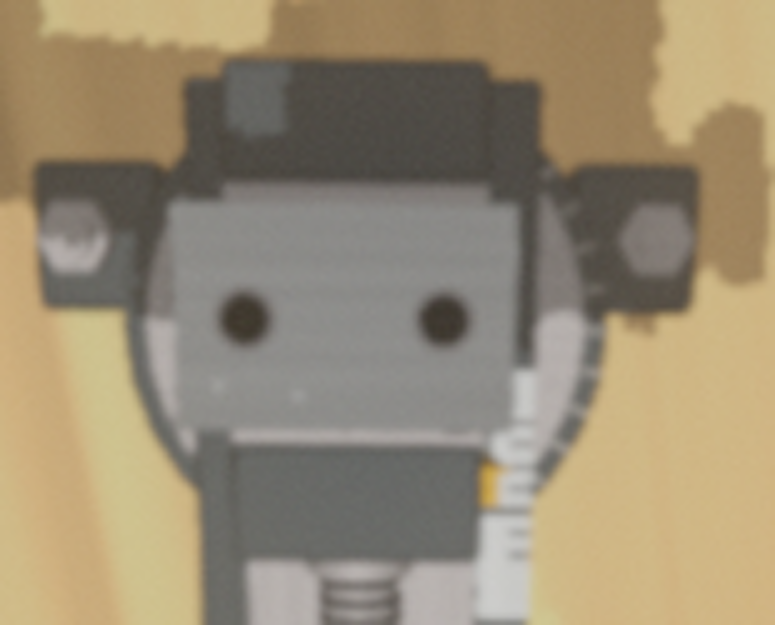

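View pics/w1b.png

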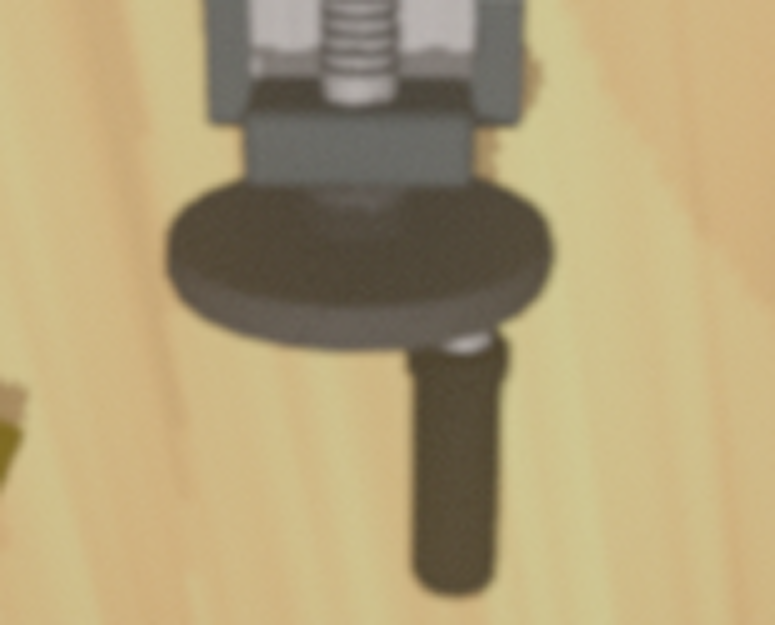

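The wrist view shows the vise upright in the picture. The fixed jaw is at about (312,80), the block's holes at (289,119) and (329,119), the brass pointer at (338,152), and the handle from (331,248) to (331,298).

Next I'll fit the vise pose, jaw travel and handle angle.

```bash
cat > fit1.py <<'E'
from h import *
from scipy.optimize import least_squares
d=np.load("pics/w1.npz"); C=cam("wrist",dict(tool_pos=d["pos"],tool_rot=d["rot"]))
A=lambda u,v:(240+u/5,55+v/5); B=lambda u,v:(240+u/5,180+v/5)
fx=[((-25,51,78),A(225,60)),((25,51,78),A(488,62)),((-25,25,78),A(222,183)),((25,25,78),A(488,183)),
((-25,-98,78),B(246,185)),((25,-98,78),B(474,185)),((-25,-80,78),B(246,113)),((25,-80,78),B(475,113))]
sj=[((-25,25,78),A(235,447)),((25,25,78),A(479,447)),((-25,-3,78),A(240,560)),((25,-3,78),A(477,560))]
def res(p,full=False):
    x,y,a,op,dz=p; V=R.from_euler('z',a).as_matrix()
    P=[np.array(q[0],float) for q in fx]+[np.array(q[0])-[0,op*1000,0] for q in sj]
    P=np.array(P)/1000+[0,0,dz]
    r=proj(C,P@V.T+[x,y,0])-np.array([q[1] for q in fx+sj])
    return r if full else r.ravel()
s=least_squares(res,[.56,0,-.16,.043,0]); print(s.x.round(4)); print(res(s.x,True).round(1))
s4=least_squares(lambda p:res([*p,0]),[.56,0,-.16,.043]); print(s4.x.round(4),np.abs(s4.fun).max())
x,y,a,op=s4.x; V=R.from_euler('z',a).as_matrix(); vo=np.array([x,y,0])
# handle end point centre & base, at unknown angle: try th
for th in np.arange(.3,1.6,.1):
    P=np.array([[34*np.cos(th),-185,65+34*np.sin(th)],[34*np.cos(th),-135,65+34*np.sin(th)]])/1000
    print(round(th,1),proj(C,P@V.T+vo).round(1).tolist())
print("handle end/meas", B(455,595), B(457,400))
# block holes/top corners at z=.096 in vise coords
bp=np.array([A(168,203),A(520,203),A(510,432),A(177,432),A(245,320),A(443,320)])
print(((back(C,bp,.096)-vo)@V*1000).round(1))
E
python3 fit1.py
```

```text
[ 0.5583  0.013  -0.1609  0.0438 -0.0027]
[[-1.1 -1.6]
 [ 0.5 -1.8]
 [ 0.4  3.5]
 [ 0.   3.7]
 [-0.5 -0.4]
 [ 0.6 -0.2]
 [-1.  -2. ]
 [ 0.7 -1.8]
 [-0.7 -2.6]
 [ 1.  -2.4]
 [-0.8  2.6]
 [ 0.9  2.8]]
[ 0.5584  0.0132 -0.161   0.0436] 3.315099684412118
0.3 [[340.6, 286.4], [341.6, 247.7]]
0.4 [[339.7, 288.0], [340.7, 249.0]]
0.5 [[338.6, 289.5], [339.5, 250.3]]
0.6 [[337.1, 291.0], [338.0, 251.5]]
0.7 [[335.4, 292.4], [336.3, 252.7]]
0.8 [[333.4, 293.8], [334.2, 253.8]]
0.9 [[331.2, 295.0], [331.8, 254.8]]
1.0 [[328.8, 296.0], [329.3, 255.7]]
1.1 [[326.1, 297.0], [326.5, 256.5]]
1.2 [[323.3, 297.7], [323.5, 257.1]]
1.3 [[320.3, 298.3], [320.4, 257.6]]
1.4 [[317.3, 298.7], [317.2, 257.9]]
1.5 [[314.2, 298.9], [314.0, 258.1]]
handle end/meas (331.0, 299.0) (331.4, 260.0)
[[-32.5  23.7  96. ]
 [ 29.6  23.9  96. ]
 [ 28.7 -16.1  96. ]
 [-32.6 -16.3  96. ]
 [-19.5   3.7  96. ]
 [ 16.2   3.8  96. ]]
```

```bash
sed -i 's/A(222,183)/A(222,203)/;s/A(488,183)/A(488,203)/;s/A(235,447)/A(235,430)/;s/A(479,447)/A(479,430)/' fit1.py; python3 fit1.py
```

```text
[ 0.5581  0.0118 -0.1608  0.0411 -0.0043]
[[-0.9  0.1]
 [ 0.3 -0.2]
 [ 0.6  0.9]
 [-0.2  1. ]
 [-0.3  0.1]
 [ 0.5  0.3]
 [-0.9 -1.4]
 [ 0.6 -1.2]
 [-0.6 -0.9]
 [ 0.9 -0.8]
 [-0.7  0.8]
 [ 0.8  1. ]]
[ 0.5583  0.0121 -0.1609  0.0408] 1.4456943279855636
0.3 [[340.5, 287.2], [341.6, 248.6]]
0.4 [[339.7, 288.8], [340.7, 249.9]]
0.5 [[338.5, 290.3], [339.5, 251.2]]
0.6 [[337.1, 291.8], [338.0, 252.4]]
0.7 [[335.4, 293.2], [336.2, 253.6]]
0.8 [[333.4, 294.6], [334.2, 254.7]]
0.9 [[331.2, 295.8], [331.8, 255.7]]
1.0 [[328.7, 296.8], [329.3, 256.6]]
1.1 [[326.1, 297.8], [326.5, 257.4]]
1.2 [[323.3, 298.5], [323.5, 258.0]]
1.3 [[320.3, 299.1], [320.4, 258.5]]
1.4 [[317.3, 299.5], [317.2, 258.8]]
1.5 [[314.2, 299.8], [314.0, 259.0]]
handle end/meas (331.0, 299.0) (331.4, 260.0)
[[-32.5  24.8  96. ]
 [ 29.6  24.9  96. ]
 [ 28.7 -15.   96. ]
 [-32.6 -15.2  96. ]
 [-19.5   4.8  96. ]
 [ 16.2   4.9  96. ]]
```

```bash
cat > ov.py <<'E'
from h import *
def box(x0,x1,y0,y1,z0,z1):
    c=np.array([[x,y,z] for x in(x0,x1) for y in(y0,y1) for z in(z0,z1)],float)
    return [(c[i],c[j]) for i in range(8) for j in range(i+1,8) if (c[i]!=c[j]).sum()==1]
def overlay(im,C,x,y,a,op,th,s,x0,y0,x1,y1,name,block=None):
    V=R.from_euler('z',a).as_matrix(); im=cv2.resize(im[y0:y1,x0:x1],None,fx=s,fy=s,interpolation=cv2.INTER_CUBIC)
    L=[(e,(0,255,0)) for e in box(-25,25,25,51,52,78)+box(-25,25,-98,-80,52,78)]+[(e,(255,0,255)) for e in box(-25,25,25-op-28,25-op,52,78)]
    hx,hz=34*np.cos(th),65+34*np.sin(th)
    L+=[((np.array([hx,-122,hz]),np.array([hx,-185,hz])),(0,0,255))]
    if block is not None: L+=[(e,(255,255,0)) for e in block]
    t=np.linspace(0,2*np.pi,40); c=np.c_[44*np.cos(t),-122+0*t,65+44*np.sin(t)]
    L+=[((c[i],c[i+1]),(255,0,0)) for i in range(39)]
    c=np.c_[56*np.cos(t),56*np.sin(t),0*t+10]; L+=[((c[i],c[i+1]),(0,255,255)) for i in range(39)]
    for (p,q),col in L:
        w=(np.array([p,q])/1000)@V.T+[x,y,0]; uv=((proj(C,w)-[x0-.0,y0-.0]+.5)*s).astype(int)
        cv2.line(im,tuple(map(int,uv[0])),tuple(map(int,uv[1])),col,1)
    cv2.imwrite(f"pics/{name}.png",im)
E
python3 - <<'E'
from ov import *
P=(.5582,.012,-.161,40.6,.9)
overlay(cv2.imread("pics/scene0.png"),cam("scene"),*P,6,280,140,380,240,"ov_s")
overlay(cv2.imread("pics/top0.png"),cam("top"),*P,6,290,165,410,235,"ov_t")
a=cv2.imread("pics/ov_s.png");b=cv2.imread("pics/ov_t.png");cv2.imwrite("pics/ov.png",np.hstack([a[:420],b])[:, :] if False else cv2.resize(np.hstack([cv2.resize(a,(420,420)),cv2.resize(b,(720,420))]),(800,295)))
E
```

```text
(no output)
```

View pics/ov_s.png

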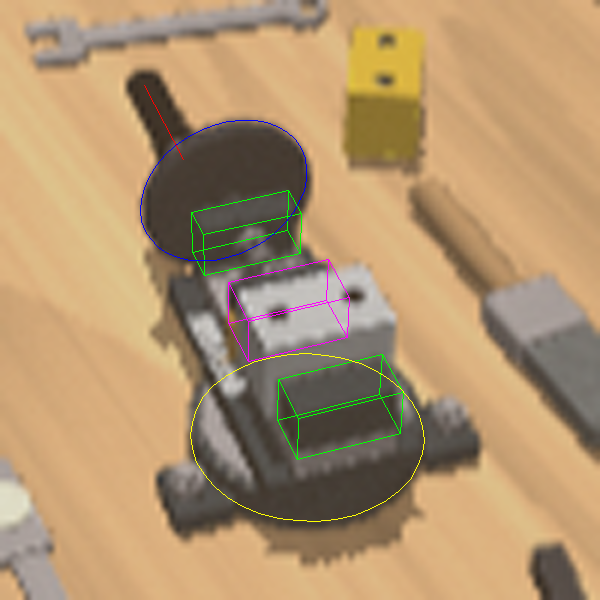

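View pics/ov_t.png

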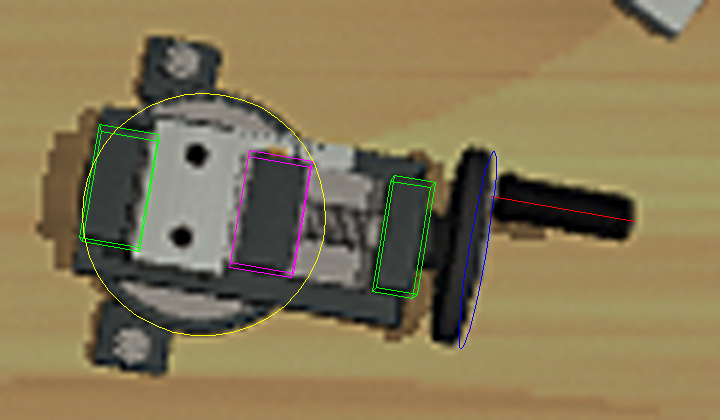

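Run:
```python
from ov import *
d=np.load("pics/w1.npz"); C=cam("wrist",dict(tool_pos=d["pos"],tool_rot=d["rot"]))
P=(.5582,.012,-.161,40.6,.9)
overlay(cv2.imread("pics/w1.png"),C,*P,3,230,55,400,255+50,"ov_w",box(-31-1.6,31-1.6,-15,25,52,96))
```

```text
(no output)
```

View pics/ov_w.png

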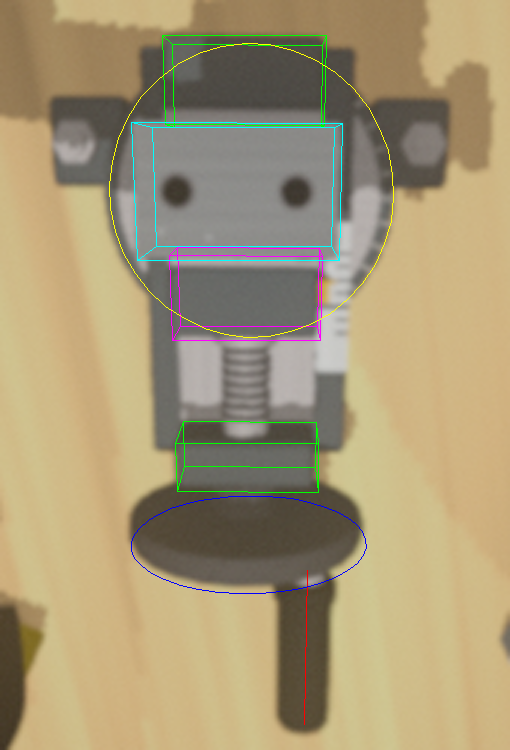

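```bash
cat >> h.py <<'E'
VX,VY,VA=.5582,.012,-.161
def vw(p): return R.from_euler('z',VA).as_matrix()@(np.array(p,float)/1000)+[VX,VY,0]
def wv(p): return R.from_euler('z',VA).as_matrix().T@(np.array(p,float)-[VX,VY,0])*1000
def goal(p_mm,lean,back=0):
    """grasp point at vise p (mm), tool pulled back"""
    Rm=toolR(VA,lean); return vw(p_mm)+Rm[:,2]*(.019-back/1000),Rm
def hp(th,y=-170): return [34*np.cos(th),y,65+34*np.sin(th)]
E
python3 - <<'E'
from h import *
o=ctrl.get_obs()
g=goal(hp(.9),20,90); print(g[0]); delta(o,*g)
o2=dict(o); o2["tool_pos"]=g[0]; o2["tool_rot"]=R.from_matrix(g[1]).as_rotvec(); delta(o2,*goal(hp(.9),20))
E
```

```text
[ 0.54791674 -0.18315887  0.15835129]
rot [20.03, 0.09, 0.1] shift [0.01, 0.1315, 0.0725] rows>= 3.6
rot [-0.0, 0.0, 0.0] shift [0.0, 0.0, 0.09] rows>= 2.2
```

{"fn": "jog_arm", "kwargs": {"deltas": [[[20,0,0],[0.01,0.1315,0.0725],0.06],[[20,0,0],[0.01,0.1315,0.0725],0.06],[[20,0,0],[0.01,0.1315,0.0725],0.06],[[20,0,0],[0.01,0.1315,0.0725],0.06],[[20,0,0],[0.01,0.1315,0.0725],0.06],[[20,0,0],[0.01,0.1315,0.0725],0.06],[[20,0,0],[0.01,0.1315,0.0725],0.06]]}}

```text
t: 2.37
tool_pos: [0.5479, -0.1838, 0.1593]
tool_rot: [-2.784, 0.225, -0.04]
contact_force: [0.3, 0.4, 0.1]
opening: 0.0604
```

Run:
```python
from h import *
o,im=shot("wrist","w2"); print(o["q"].round(3)); delta(o,*goal(hp(.9),20))
```

```text
[-0.605  0.066  1.752  0.315  1.484 -0.497]
rot [-0.0, -0.03, -0.0] shift [-0.0001, -0.0003, 0.0911] rows>= 2.2
```

View pics/w2.png

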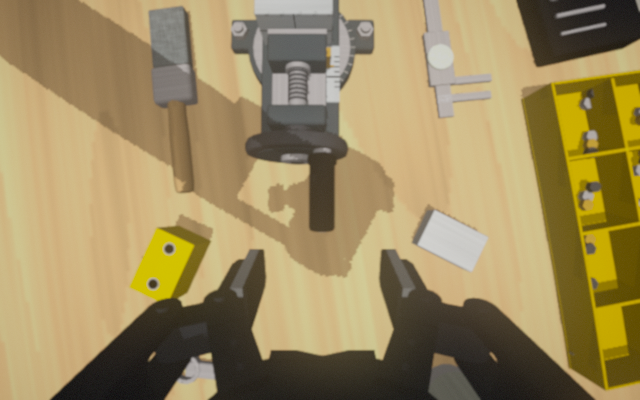

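Run:
```python
from ov import *
d=np.load("pics/w2.npz"); C=cam("wrist",dict(tool_pos=d["pos"],tool_rot=d["rot"]))
overlay(cv2.imread("pics/w2.png"),C,VX,VY,VA,40.6,.9,4,220,20,380,240+5,"ov_w2")
```

```text
(no output)
```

View pics/ov_w2.png

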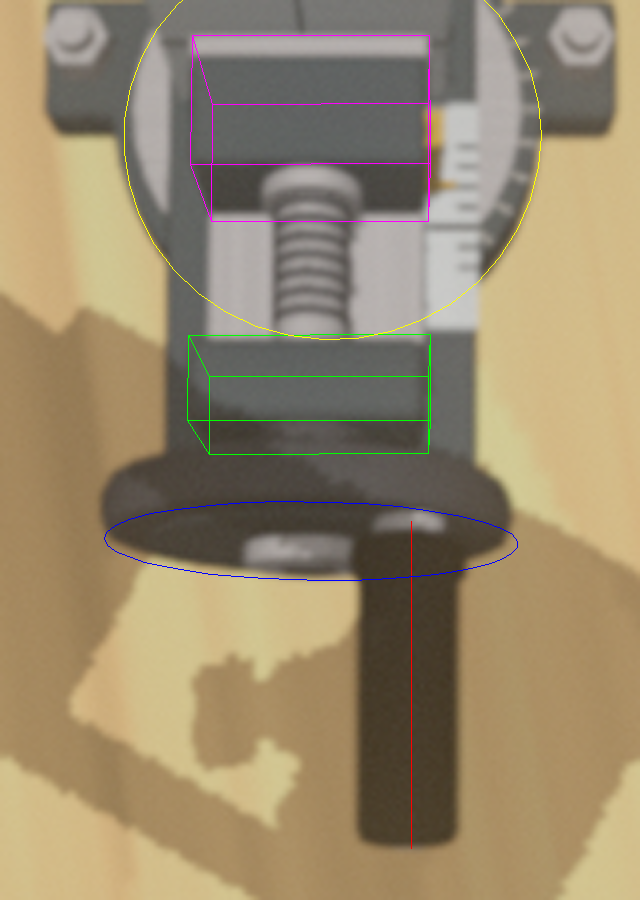

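{"fn": "jog_arm", "kwargs": {"deltas": [[[0,0,0],[-0.001,0,0.04],0.06],[[0,0,0],[-0.001,0,0.07],0.06],[[0,0,0],[-0.001,0,0.091],0.06],[[0,0,0],[-0.001,0,0.091],0.04],[[0,0,0],[-0.001,0,0.091],0.015],[[0,0,0],[-0.001,0,0.091],0.01],[[0,0,0],[-0.001,0,0.091],0.01],[[0,0,0],[-0.001,0,0.091],0.01]], "squeeze": 30}}

```text
t: 3.08
tool_pos: [0.5534, -0.1527, 0.0756]
tool_rot: [-2.785, 0.222, -0.043]
contact_force: [-0.5, 1.6, 2.3]
opening: 0.0187
```

Run:
```python
from h import *
o,im=shot("wrist","w3"); print(o["t"],o["opening"],o["contact_force"],wv(o["tool_pos"]-R.from_rotvec(o["tool_rot"]).as_matrix()[:,2]*.019),hp(.9))
```

```text
3.0833 0.01871078532351846 [-0.47491205  1.57829489  2.34871351] [  21.65219021 -169.87354015   93.46013563] [np.float64(21.13473892120259), -170, np.float64(91.63311492733443)]
```

View pics/w3.png

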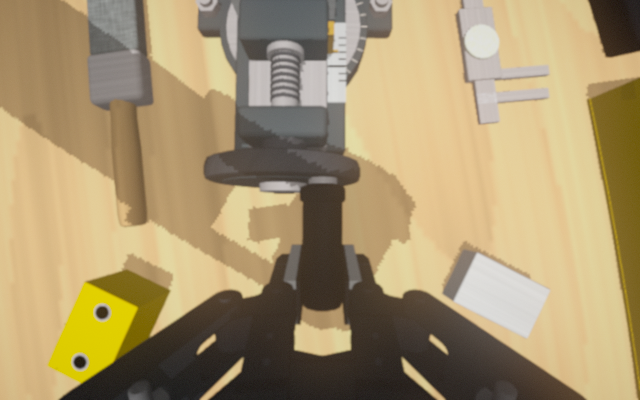

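```bash
cat >> h.py <<'E'
def arc(th0,th1,n,lean=20,off=(0,0)):
    l=np.radians(lean)
    for th in np.linspace(th0,th1,n+1)[1:]:
        dx=.034*(np.cos(th)-np.cos(th0))+off[0]; dz=.034*(np.sin(th)-np.sin(th0))+off[1]
        print([[0,0,0],[round(dx,4),round(-dz*np.sin(l),4),round(-dz*np.cos(l),4)],0.01],end=", ")
    print()
def st(y=-170):
    o=ctrl.get_obs(); g=wv(o["tool_pos"]-R.from_rotvec(o["tool_rot"]).as_matrix()[:,2]*.019)
    print("t",o["t"],"grasp(vise mm)",g.round(1),"th",np.arctan2(g[2]-65,g[0]).round(3),"r",np.hypot(g[2]-65,g[0]).round(1),"Fvise",(R.from_euler('z',-VA).apply(o["contact_force"])).round(1),"open",round(o["opening"],4)); return o
E
python3 -c "
from h import *
arc(.88,.88+2.4,12)"
```

```text
[[0, 0, 0], [np.float64(-0.0056), np.float64(-0.0013), np.float64(-0.0036)], 0.01], [[0, 0, 0], [np.float64(-0.0119), np.float64(-0.0022), np.float64(-0.006)], 0.01], [[0, 0, 0], [np.float64(-0.0186), np.float64(-0.0026), np.float64(-0.0072)], 0.01], [[0, 0, 0], [np.float64(-0.0254), np.float64(-0.0026), np.float64(-0.0071)], 0.01], [[0, 0, 0], [np.float64(-0.032), np.float64(-0.0021), np.float64(-0.0058)], 0.01], [[0, 0, 0], [np.float64(-0.0382), np.float64(-0.0012), np.float64(-0.0033)], 0.01], [[0, 0, 0], [np.float64(-0.0438), np.float64(0.0001), np.float64(0.0004)], 0.01], [[0, 0, 0], [np.float64(-0.0485), np.float64(0.0018), np.float64(0.005)], 0.01], [[0, 0, 0], [np.float64(-0.0521), np.float64(0.0038), np.float64(0.0104)], 0.01], [[0, 0, 0], [np.float64(-0.0545), np.float64(0.006), np.float64(0.0164)], 0.01], [[0, 0, 0], [np.float64(-0.0556), np.float64(0.0082), np.float64(0.0227)], 0.01], [[0, 0, 0], [np.float64(-0.0553), np.float64(0.0106), np.float64(0.029)], 0.01],
```

{"fn": "jog_arm", "kwargs": {"deltas": [[[0,0,0],[-0.005,-0.0013,-0.0036],0.01],[[0,0,0],[-0.011,-0.0022,-0.006],0.01],[[0,0,0],[-0.0176,-0.0026,-0.0072],0.01],[[0,0,0],[-0.0244,-0.0026,-0.0071],0.01],[[0,0,0],[-0.031,-0.0021,-0.0058],0.01],[[0,0,0],[-0.0372,-0.0012,-0.0033],0.01],[[0,0,0],[-0.0428,0.0001,0.0004],0.01],[[0,0,0],[-0.0475,0.0018,0.005],0.01],[[0,0,0],[-0.0511,0.0038,0.0104],0.01],[[0,0,0],[-0.0535,0.006,0.0164],0.01],[[0,0,0],[-0.0546,0.0082,0.0227],0.01],[[0,0,0],[-0.0543,0.0106,0.029],0.01]]}}

```text
t: 4.13
tool_pos: [0.4984, -0.1436, 0.0436]
tool_rot: [-2.784, 0.222, -0.039]
contact_force: [-2.0, 2.4, 4.0]
opening: 0.0188
```

```bash
python3 -c "
from h import *
st()"
```

```text
t 4.1333 grasp(vise mm) [ -34.1 -169.7   61.4] th -3.037 r 34.3 Fvise [-2.4  2.   4. ] open 0.0188
```

```bash
sed -i 's/round(dx,4),round(-dz\*np.sin(l),4),round(-dz\*np.cos(l),4)/*[round(float(v),4) for v in (dx,-dz*np.sin(l),-dz*np.cos(l))]/' h.py; python3 -c "
from h import *
arc(3.28,6.88,12);arc(6.88,10.48,12)"
```

```text
[[0, 0, 0], [0.0029, 0.0033, 0.0092], 0.01], [[0, 0, 0], [0.0085, 0.0062, 0.0171], 0.01], [[0, 0, 0], [0.0164, 0.0084, 0.0231], 0.01], [[0, 0, 0], [0.0258, 0.0097, 0.0267], 0.01], [[0, 0, 0], [0.036, 0.01, 0.0275], 0.01], [[0, 0, 0], [0.0459, 0.0092, 0.0254], 0.01], [[0, 0, 0], [0.0547, 0.0075, 0.0207], 0.01], [[0, 0, 0], [0.0617, 0.005, 0.0137], 0.01], [[0, 0, 0], [0.0661, 0.0019, 0.0051], 0.01], [[0, 0, 0], [0.0677, -0.0016, -0.0043], 0.01], [[0, 0, 0], [0.0662, -0.005, -0.0138], 0.01], [[0, 0, 0], [0.0618, -0.0081, -0.0224], 0.01], 
[[0, 0, 0], [-0.0069, -0.0026, -0.007], 0.01], [[0, 0, 0], [-0.0157, -0.0043, -0.0118], 0.01], [[0, 0, 0], [-0.0256, -0.0051, -0.0139], 0.01], [[0, 0, 0], [-0.0357, -0.0048, -0.0132], 0.01], [[0, 0, 0], [-0.0452, -0.0035, -0.0097], 0.01], [[0, 0, 0], [-0.0531, -0.0013, -0.0037], 0.01], [[0, 0, 0], [-0.0588, 0.0015, 0.0042], 0.01], [[0, 0, 0], [-0.0618, 0.0049, 0.0133], 0.01], [[0, 0, 0], [-0.0617, 0.0083, 0.0229], 0.01], [[0, 0, 0], [-0.0587, 0.0116, 0.032], 0.01], [[0, 0, 0], [-0.0529, 0.0145, 0.0399], 0.01], [[0, 0, 0], [-0.0449, 0.0167, 0.0458], 0.01],
```

{"fn": "jog_arm", "kwargs": {"deltas": [[[0,0,0],[0.0029,0.0033,0.0092],0.01],[[0,0,0],[0.0085,0.0062,0.0171],0.01],[[0,0,0],[0.0164,0.0084,0.0231],0.01],[[0,0,0],[0.0258,0.0097,0.0267],0.01],[[0,0,0],[0.036,0.01,0.0275],0.01],[[0,0,0],[0.0459,0.0092,0.0254],0.01],[[0,0,0],[0.0547,0.0075,0.0207],0.01],[[0,0,0],[0.0617,0.005,0.0137],0.01],[[0,0,0],[0.0661,0.0019,0.0051],0.01],[[0,0,0],[0.0677,-0.0016,-0.0043],0.01],[[0,0,0],[0.0662,-0.005,-0.0138],0.01],[[0,0,0],[0.0618,-0.0081,-0.0224],0.01]]}}

```text
t: 5.13
tool_pos: [0.5604, -0.1539, 0.0669]
tool_rot: [-2.785, 0.224, -0.043]
contact_force: [3.2, 0.4, -5.9]
opening: 0.019
```

```bash
python3 -c "
from h import *
st()"
```

```text
t 5.1333 grasp(vise mm) [  28.8 -169.9   84.8] th 0.603 r 34.9 Fvise [ 3.1  0.9 -5.9] open 0.019
```

{"fn": "jog_arm", "kwargs": {"deltas": [[[0,0,0],[-0.0069,-0.0026,-0.007],0.01],[[0,0,0],[-0.0157,-0.0043,-0.0118],0.01],[[0,0,0],[-0.0256,-0.0051,-0.0139],0.01],[[0,0,0],[-0.0357,-0.0048,-0.0132],0.01],[[0,0,0],[-0.0452,-0.0035,-0.0097],0.01],[[0,0,0],[-0.0531,-0.0013,-0.0037],0.01],[[0,0,0],[-0.0588,0.0015,0.0042],0.01],[[0,0,0],[-0.0618,0.0049,0.0133],0.01],[[0,0,0],[-0.0617,0.0083,0.0229],0.01],[[0,0,0],[-0.0587,0.0116,0.032],0.01],[[0,0,0],[-0.0529,0.0145,0.0399],0.01],[[0,0,0],[-0.0449,0.0167,0.0458],0.01]]}}

```text
t: 6.13
tool_pos: [0.5155, -0.1464, 0.0198]
tool_rot: [-2.783, 0.222, -0.04]
contact_force: [-1.8, 1.9, 10.3]
opening: 0.019
```

```bash
python3 -c "
from h import *
st(); o,im=shot('wrist','w4'); crop(im,200,0,380,135,4.4,'w4c')
arc(10.48,11.0,2)"
```

```text
t 6.1333 grasp(vise mm) [ -16.8 -169.7   37.6] th -2.121 r 32.1 Fvise [-2.1  1.6 10.3] open 0.019
[[0, 0, 0], [0.0082, 0.0011, 0.0031], 0.01], [[0, 0, 0], [0.0169, 0.0015, 0.0042], 0.01],
```

View pics/w4c.png

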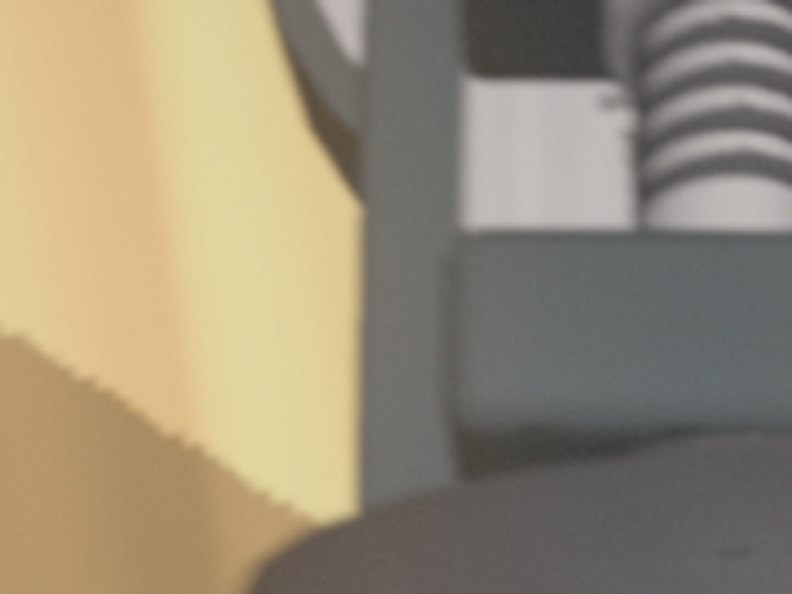

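{"fn": "jog_arm", "kwargs": {"deltas": [[[0,0,0],[0.0082,0.0011,0.0031],0.01],[[0,0,0],[0.0172,0.0015,0.0042],0.01],[[0,0,0],[0.0172,0.0015,0.0042],0.01],[[0,0,0],[0.0172,0.0015,0.0042],0.01]]}}

```text
t: 6.52
tool_pos: [0.5344, -0.1495, 0.0161]
tool_rot: [-2.784, 0.222, -0.046]
contact_force: [1.7, 3.5, 4.5]
opening: 0.0186
```

```bash
python3 -c "
from h import *
o=st();o,im=shot('wrist','w5')
g=goal([0,-170,125],20);delta(o,*g)"
```

```text
t 6.5167 grasp(vise mm) [   2.3 -169.8   34. ] th -1.497 r 31.1 Fvise [1.2 3.7 4.5] open 0.0186
rot [-0.04, -0.22, 0.14] shift [-0.002, -0.031, -0.0856] rows>= 2.2
```

View pics/w5.png

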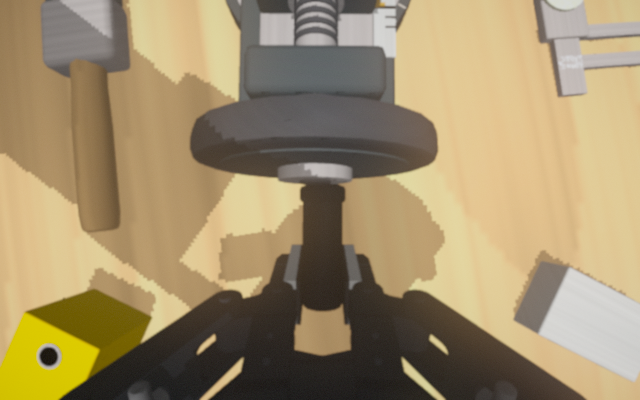

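{"fn": "jog_arm", "kwargs": {"deltas": [[[0,0,0],[-0.002,0,0],0.05],[[0,0,0],[-0.002,0,0],0.05],[[0,0,0],[-0.002,0,0],0.05],[[0,0,0],[-0.002,0,-0.035],0.085],[[0,0,0],[-0.002,0,-0.07],0.085],[[0,0,0],[-0.002,0,-0.105],0.085],[[0,0,0],[-0.002,0,-0.14],0.085],[[0,0,0],[-0.002,0,-0.14],0.085]]}}

```text
t: 7.23
tool_pos: [0.5258, -0.2003, 0.1524]
tool_rot: [-2.792, 0.223, -0.055]
contact_force: [0.3, -0.8, 1.4]
opening: 0.0849
```

```bash
python3 -c "
from h import *
o=st();o,im=shot('wrist','w6');print(o['q'].round(3)); crop(im,220,0,420,150,4,'w6c')"
```

```text
t 7.2333 grasp(vise mm) [   1.8 -221.2  170.3] th 1.554 r 105.3 Fvise [ 0.5 -0.8  1.4] open 0.0849
[-0.65   0.038  1.792  0.308  1.473 -0.545]
```

View pics/w6c.png

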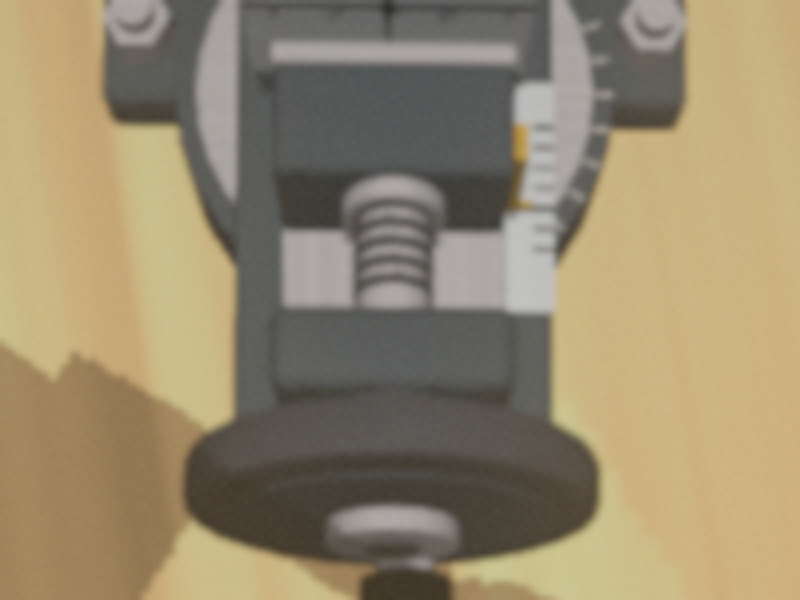

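The view shows the brass pointer's tip at about crop (525,205), on the long line at crop y≈210. That matches the handle standing at the bottom (10.5 rad). Next is the pre-grasp over the block with the tool leaned 45°.

```bash
python3 -c "
from h import *
o=st();delta(o,*goal([-1.6,5,74],45,95))"
```

```text
t 7.2833 grasp(vise mm) [   0.5 -219.9  167.1] th 1.565 r 102.1 Fvise [-0.1  0.2 -0.1] open 0.085
rot [25.26, -0.38, 0.23] shift [-0.0025, -0.1478, 0.0759] rows>= 4.0
```

{"fn": "jog_arm", "kwargs": {"deltas": [[[25,0,0],[-0.0025,-0.148,0.076],0.085],[[25,0,0],[-0.0025,-0.148,0.076],0.085],[[25,0,0],[-0.0025,-0.148,0.076],0.085],[[25,0,0],[-0.0025,-0.148,0.076],0.085],[[25,0,0],[-0.0025,-0.148,0.076],0.085],[[25,0,0],[-0.0025,-0.148,0.076],0.085],[[25,0,0],[-0.0025,-0.148,0.076],0.085]]}}

```text
t: 7.87
tool_pos: [0.5459, -0.0326, 0.1229]
tool_rot: [-2.35, 0.188, -0.076]
contact_force: [0.1, -0.3, 0.7]
opening: 0.0848
```

```bash
python3 -c "
from ov import *
o=st();o,im=shot('wrist','w7');print(o['q'].round(3)); C=cam('wrist',o)
delta(o,*goal([-1.6,5,74],45,95))
overlay(im,C,VX,VY,VA,50,-1.55,4,220,120,420,270,'ov_w7',box(-31-1.6,31-1.6,-15,25,52,96))"
```

```text
t 7.8667 grasp(vise mm) [ -4.9 -59.4 136.4] th 1.64 r 71.5 Fvise [ 0.2 -0.3  0.7] open 0.0848
[-0.549  0.103  1.899  0.713  1.52  -0.569]
rot [0.02, 0.13, 0.01] shift [0.0033, -0.0014, -0.0054] rows>= 0.2
```

View pics/w7.png

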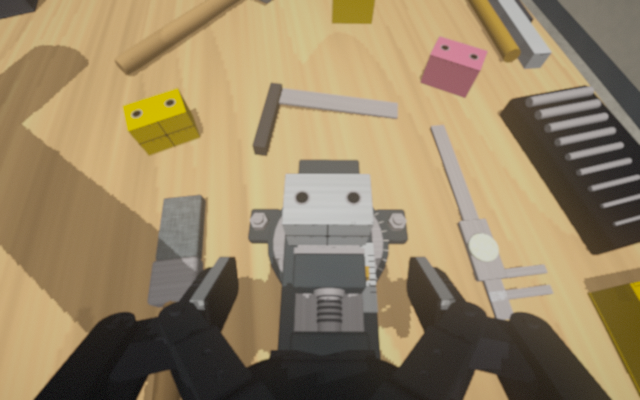

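View pics/ov_w7.png

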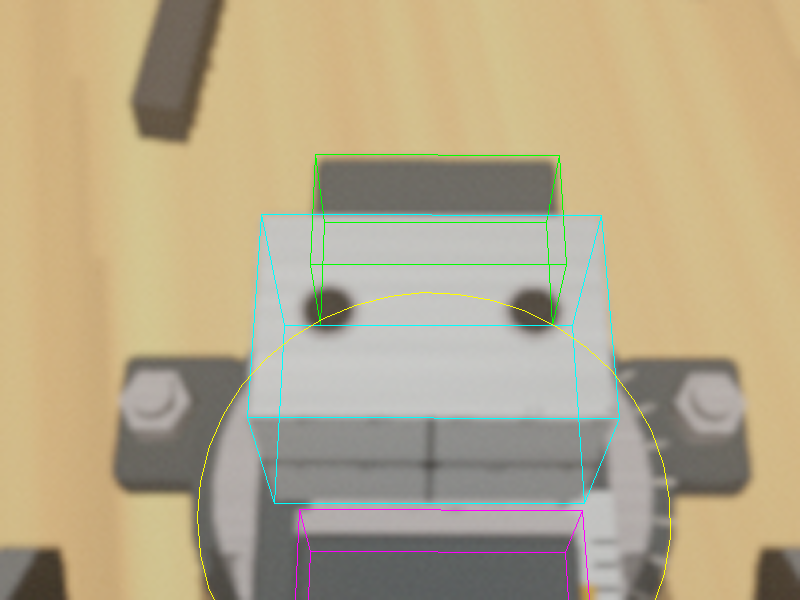

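```bash
python3 -c "
from ov import *
o=st();print(o['dq'].round(3))
delta(o,*goal([-1.6,5,74],45,0))"
```

```text
t 7.9167 grasp(vise mm) [ -4.2 -59.9 137.2] th 1.63 r 72.3 Fvise [ 0.2 -0.3  0.1] open 0.0852
[-0.009 -0.009 -0.018  0.004  0.002  0.   ]
rot [0.05, 0.04, 0.05] shift [0.0027, -0.0014, 0.0906] rows>= 2.2
```

{"fn": "jog_arm", "kwargs": {"deltas": [[[0,0,0],[0.0025,-0.001,0.035],0.085],[[0,0,0],[0.0025,-0.001,0.065],0.085],[[0,0,0],[0.0025,-0.001,0.09],0.085],[[0,0,0],[0.0025,-0.001,0.0905],0.085],[[0,0,0],[0.0025,-0.001,0.0905],0.07],[[0,0,0],[0.0025,-0.001,0.0905],0.05],[[0,0,0],[0.0025,-0.001,0.0905],0.05],[[0,0,0],[0.0025,-0.001,0.0905],0.05],[[0,0,0],[0.0025,-0.001,0.0905],0.05]], "squeeze": 70}}

```text
t: 8.67
tool_pos: [0.5607, 0.0291, 0.0621]
tool_rot: [-2.351, 0.188, -0.083]
contact_force: [-0.1, -5.2, 3.6]
opening: 0.0615
```

```bash
python3 -c "
from ov import *
o=st();o,im=shot('wrist','w8');C=cam('wrist',o)
delta(o,*goal([-1.6,5,74],45,0))
overlay(im,C,VX,VY,VA,50,-1.55,1.2,0,0,640,400,'ov_w8',box(-31-1.6,31-1.6,-15,25,52,96))"
```

```text
t 8.6667 grasp(vise mm) [-0.3  3.8 75.6] th 1.6 r 10.6 Fvise [ 0.7 -5.1  3.6] open 0.0615
rot [0.06, -0.16, 0.12] shift [-0.0014, 0.0003, 0.0019] rows>= 0.1
```

View pics/ov_w8.png

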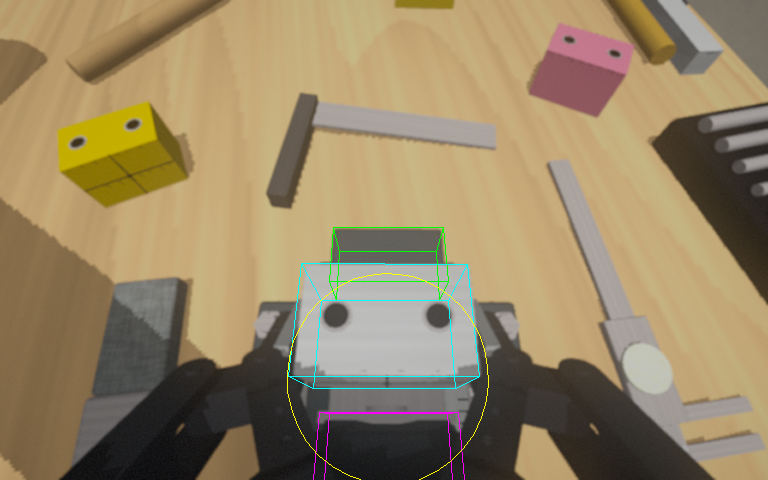

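{"fn": "jog_arm", "kwargs": {"deltas": [[[0,0,0],[0,-0.007,-0.007],0.05],[[0,0,0],[0,-0.018,-0.018],0.05],[[0,0,0],[0,-0.035,-0.035],0.05],[[0,0,0],[0,-0.055,-0.055],0.05],[[0,0,0],[0,-0.055,-0.055],0.05],[[0,0,0],[0,-0.055,-0.055],0.05]]}}

```text
t: 9.22
tool_pos: [0.5598, 0.0304, 0.1396]
tool_rot: [-2.352, 0.186, -0.081]
contact_force: [0.4, -0.5, -3.8]
opening: 0.0609
```

```bash
python3 -c "
from ov import *
o=st()
delta(o,*goal([0,0,155],-45,0))"
```

```text
t 9.2167 grasp(vise mm) [ -1.4   5.  153.1] th 1.586 r 88.1 Fvise [ 0.5 -0.4 -3.8] open 0.0609
rot [-89.91, -0.2, 0.11] shift [0.0013, 0.0212, -0.0239] rows>= 12.6
```

{"fn": "jog_arm", "kwargs": {"deltas": [[[-90,0,0],[0.0013,0.021,-0.024],0.05],[[-90,0,0],[0.0013,0.021,-0.024],0.05],[[-90,0,0],[0.0013,0.021,-0.024],0.05],[[-90,0,0],[0.0013,0.021,-0.024],0.05],[[-90,0,0],[0.0013,0.021,-0.024],0.05],[[-90,0,0],[0.0013,0.021,-0.024],0.05],[[-90,0,0],[0.0013,0.021,-0.024],0.05],[[-90,0,0],[0.0013,0.021,-0.024],0.05],[[-90,0,0],[0.0013,0.021,-0.024],0.05],[[-90,0,0],[0.0013,0.021,-0.024],0.05],[[-90,0,0],[0.0013,0.021,-0.024],0.05],[[-90,0,0],[0.0013,0.021,-0.024],0.05]]}}

```text
t: 10.22
tool_pos: [0.5544, 0.0, 0.1388]
tool_rot: [2.416, -0.191, -0.075]
contact_force: [0.3, -0.3, -3.1]
opening: 0.0616
```

```bash
python3 -c "
from ov import *
o=st();print(o['q'].round(3))
delta(o,*goal([0,0,155],-45,0))"
```

```text
t 10.2167 grasp(vise mm) [-1.800e+00  1.000e-01  1.531e+02] th 1.592 r 88.1 Fvise [ 0.3 -0.3 -3.1] open 0.0616
[ 0.18   0.171  1.768 -0.672  1.506  0.49 ]
rot [-3.76, 0.0, 0.19] shift [0.0018, 0.0026, -0.0014] rows>= 0.5
```

{"fn": "jog_arm", "kwargs": {"deltas": [[[0,0,0],[0,0,0],0.05],[[0,0,0],[0,0,0],0.05]]}}

```text
t: 10.38
tool_pos: [0.5534, 0.0003, 0.1364]
tool_rot: [2.422, -0.188, -0.081]
contact_force: [-0.3, 0.3, -3.4]
opening: 0.0613
```

```bash
python3 -c "
from ov import *
o=st();print(o['q'].round(3))
delta(o,*goal([0,0,155],-45,0))
o,im=shot('wrist','w9')"
```

```text
t 10.3833 grasp(vise mm) [-2.800e+00  1.000e-01  1.507e+02] th 1.603 r 85.8 Fvise [-0.3  0.2 -3.4] open 0.0613
[ 0.179  0.172  1.77  -0.666  1.503  0.485]
rot [-4.1, 0.19, 0.45] shift [0.0028, 0.0043, -0.0032] rows>= 0.6
```

View pics/w9.png

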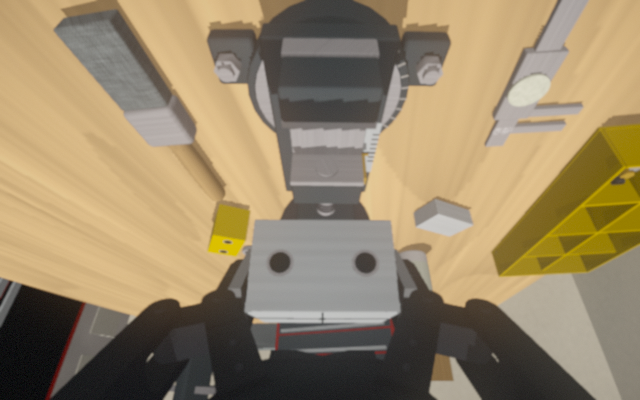

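```bash
python3 -c "
import cv2;from h import crop
crop(cv2.imread('pics/w9.png'),220,205,420,345,4,'w9c')"
```

```text
(no output)
```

View pics/w9c.png

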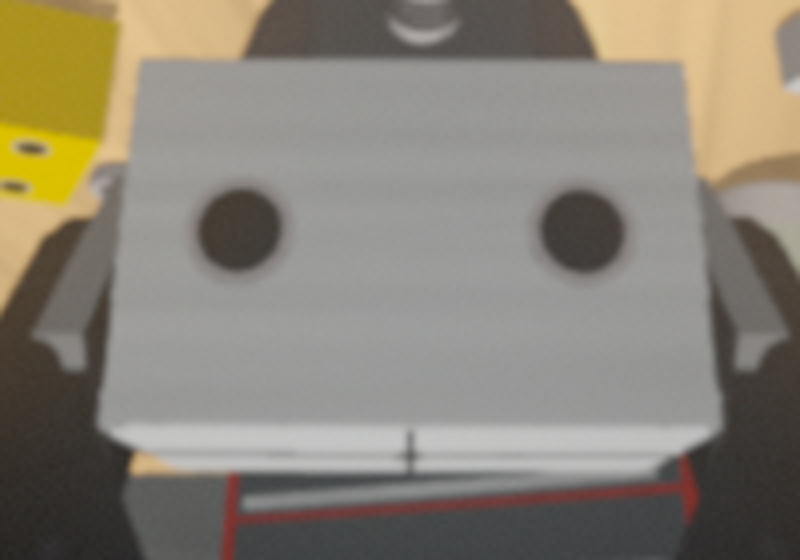

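```bash
cat > fitb.py <<'E'
from h import *
from scipy.optimize import least_squares
c=calibration("wrist"); M=c["tool_from_camera"]; C=(c["mtx"],c["k1"],M[:3,3],M[:3,:3])
px=lambda u,v:(220+u/4-.375,205+v/4-.375)
pts=[((-31,-20,22),px(98,425)),((31,-20,22),px(722,425)),((-31,20,22),px(140,60)),((31,20,22),px(683,62)),
((-18,0,22),px(240,230)),((18,0,22),px(583,230))]
P=np.array([p[0] for p in pts])/1000; U=np.array([p[1] for p in pts])
# v->tool at lean 45 : 
T45=toolR(0,45).T
def res(p,full=False):
    Q=(R.from_rotvec(p[3:]).as_matrix()@T45@P.T).T+p[:3]+[0,0,-.019]
    r=proj(C,Q)-U; return r if full else r.ravel()
s=least_squares(res,np.zeros(6)); print("offset mm",(s.x[:3]*1000).round(2),"rot deg",np.degrees(s.x[3:]).round(2)); print(res(s.x,True).round(1).tolist())
s=least_squares(lambda p:res([p[0],p[1],p[2],p[3],0,0]),np.zeros(4)); print((s.x[:3]*1000).round(2),np.degrees(s.x[3:]).round(2),np.abs(s.fun).max())
E
python3 fitb.py
```

```text
offset mm [-0.28  0.56  4.74] rot deg [-1.68 -0.1   0.2 ]
[[-0.1, 0.1], [0.5, 0.4], [0.2, -0.2], [-0.4, -0.3], [0.6, -0.1], [-0.8, 0.1]]
[-0.21  0.56  4.74] [-1.68] 0.8099262134845162
```

```bash
python3 -c "
from ov import *
o=st()
delta(o,*goal([0,1.9,114],-44.2,0))
"
```

```text
t 10.4333 grasp(vise mm) [ -1.9  -0.6 152.5] th 1.592 r 87.5 Fvise [-0.  -0.8 -2.3] open 0.0614
rot [-3.33, 0.11, 0.26] shift [0.0021, -0.026, 0.0274] rows>= 0.9
```

{"fn": "jog_arm", "kwargs": {"deltas": [[[-3.3,0,0.2],[0.002,-0.013,0.014],0.05],[[-3.3,0,0.2],[0.002,-0.026,0.027],0.05],[[-3.3,0,0.2],[0.002,-0.026,0.027],0.05],[[-3.3,0,0.2],[0.002,-0.026,0.027],0.05],[[-3.3,0,0.2],[0.002,-0.026,0.027],0.05],[[-3.3,0,0.2],[0.002,-0.026,0.027],0.05]]}}

```text
t: 10.93
tool_pos: [0.5588, 0.0002, 0.105]
tool_rot: [2.364, -0.196, -0.072]
contact_force: [0.2, -0.8, -2.4]
opening: 0.0612
```

```bash
python3 -c "
from ov import *
o=st(); delta(o,*goal([0,1.9,114],-44.2,0))
o,im=shot('wrist','w10'); s,im2=shot('scene','s10'); t,im3=shot('top','t10')
by=lambda z: box(-31,31,-22,22,z-20,z+20)
overlay(im,cam('wrist',o),VX,VY,VA,50,-1.55,2,170,0,470,300,'ov_w10',by(112))
overlay(im2,cam('scene'),VX,VY,VA,50,-1.55,6,280,140,380,240,'ov_s10',by(112))
overlay(im3,cam('top'),VX,VY,VA,50,-1.55,6,290,165,410,235,'ov_t10',by(112))
"
```

```text
t 10.9333 grasp(vise mm) [  2.4   1.7 118.7] th 1.526 r 53.7 Fvise [ 0.3 -0.7 -2.4] open 0.0612
rot [-0.04, -0.14, -0.31] shift [-0.0025, -0.0034, 0.0032] rows>= 0.1
```

View pics/ov_w10.png

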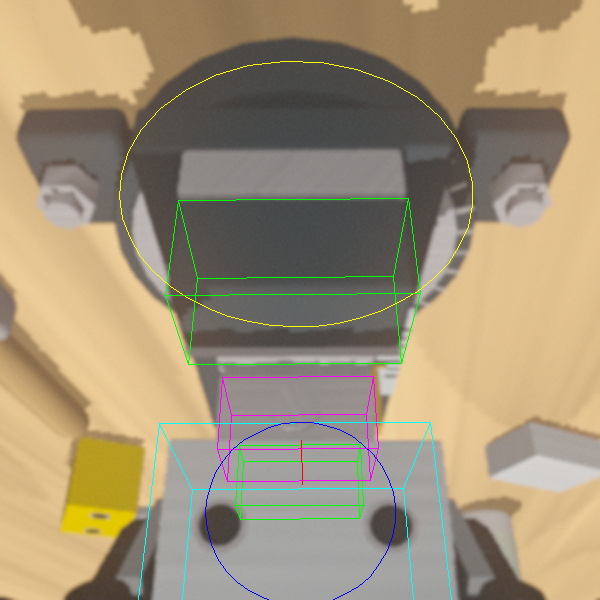

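View pics/ov_s10.png

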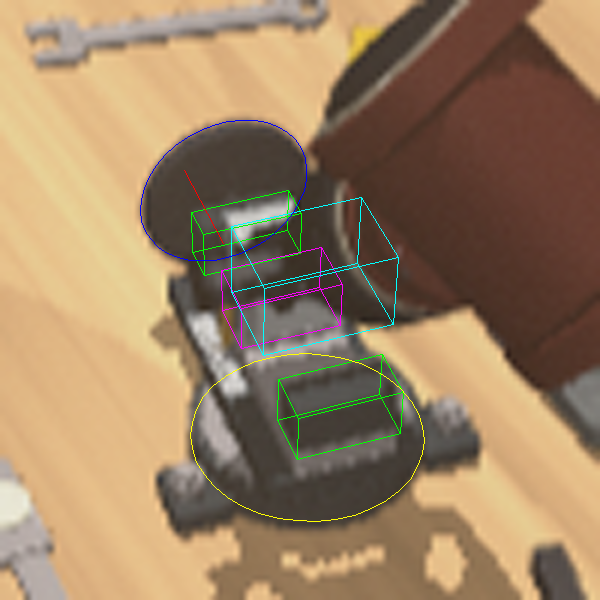

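View pics/ov_t10.png

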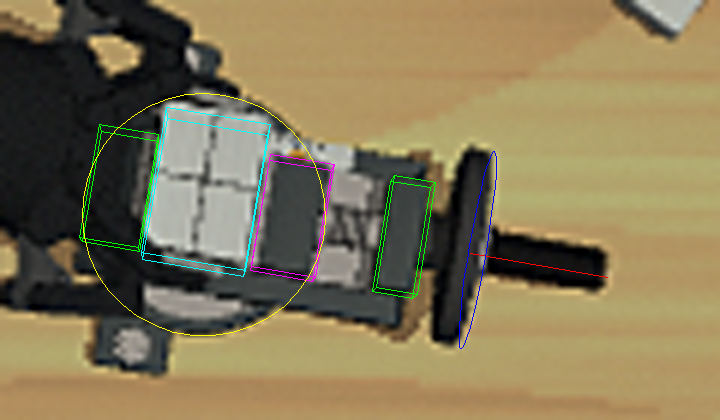

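```bash
python3 -c "
from ov import *
crop(cv2.imread('pics/w10.png'),170,0,430,200,3,'w10c')
for i in range(3):
  o=st(); print(o['q'].round(4))
"
```

```text
t 11.0833 grasp(vise mm) [  2.1   2.  118.1] th 1.532 r 53.1 Fvise [-0.6 -1.1 -3.7] open 0.0611
[ 0.1966  0.2476  1.7636 -0.7157  1.4838  0.5585]
t 11.0833 grasp(vise mm) [  2.1   2.  118.1] th 1.532 r 53.1 Fvise [-0.6 -1.1 -3.7] open 0.0611
[ 0.1966  0.2476  1.7636 -0.7157  1.4838  0.5585]
t 11.0833 grasp(vise mm) [  2.1   2.  118.1] th 1.532 r 53.1 Fvise [-0.6 -1.1 -3.7] open 0.0611
[ 0.1966  0.2476  1.7636 -0.7157  1.4838  0.5585]
```

View pics/w10c.png

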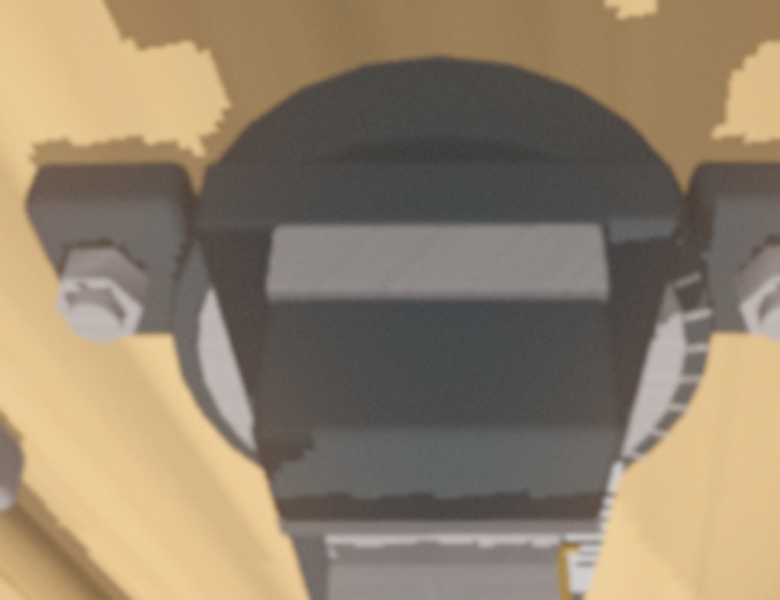

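```bash
cat > fit10.py <<'E'
from h import *
from scipy.optimize import least_squares
px=lambda u,v:(170+u/3-.33,v/3-.33)
pts=[((-25,51,52),px(268,297)),((25,51,52),px(607,297)),((-25,51,78),px(258,428)),((25,51,78),px(622,428)),((-25,25,78),px(280,521)),((25,25,78),px(607,521))]
P=np.array([p[0] for p in pts],float); U=np.array([p[1] for p in pts])
d=np.load("pics/w10.npz"); C=cam("wrist",dict(tool_pos=d["pos"],tool_rot=d["rot"]))
V=R.from_euler('z',VA)
def res(p,full=False):
    r=proj(C,V.apply(R.from_euler('z',p[3]).apply(P/1000)+p[:3])+[VX,VY,0])-U
    return r if full else r.ravel()
s=least_squares(res,np.zeros(4)); print("vise appears shifted (vise mm)",(s.x[:3]*1000).round(1),"yaw deg",np.degrees(s.x[3]).round(2)); print(res(s.x,True).round(1).tolist())
Rt=R.from_rotvec(d["rot"]).as_matrix(); print("in tool",(Rt.T@V.apply(s.x[:3])*1000).round(1))
E
python3 fit10.py
```

```text
vise appears shifted (vise mm) [-0.2 -2.9 -4.8] yaw deg -0.15
[[2.0, -1.9], [-0.4, -2.4], [-0.6, -0.3], [0.1, -0.8], [2.6, 3.1], [-3.6, 2.7]]
in tool [-0.2 -1.2  5.5]
```

{"fn": "jog_arm", "kwargs": {"deltas": [[[0,0,-0.2],[-0.0018,-0.006,0.007],0.05],[[0,0,-0.2],[-0.0018,-0.013,0.014],0.05],[[0,0,-0.2],[-0.0018,-0.0195,0.021],0.05],[[0,0,-0.2],[-0.0018,-0.0259,0.0278],0.05],[[0,0,-0.2],[-0.0018,-0.0259,0.0278],0.05],[[0,0,-0.2],[-0.0018,-0.0259,0.0278],0.05]]}}

```text
t: 11.58
tool_pos: [0.5551, -0.0, 0.0636]
tool_rot: [2.362, -0.188, -0.08]
contact_force: [1.1, -0.2, -3.3]
opening: 0.0611
```

```bash
python3 -c "
from ov import *
o=st(); print(o['wrist_torque'].round(2))
o,im=shot('wrist','w11'); s,im2=shot('scene','s11'); t,im3=shot('top','t11')
st()
a=cv2.resize(im3[160:240,290:410],None,fx=5,fy=5,interpolation=cv2.INTER_CUBIC); cv2.imwrite('pics/t11c.png',a)
crop(im2,270,130,390,230,6,'s11c')
"
```

```text
t 11.5833 grasp(vise mm) [-1.1  0.9 77.2] th 1.663 r 12.3 Fvise [ 1.1  0.  -3.3] open 0.0611
[ 0.71 -0.15 -0.01]
t 11.7333 grasp(vise mm) [-0.1  1.3 78.9] th 1.575 r 13.9 Fvise [-0.3  0.6 -3.4] open 0.0611
```

View pics/w11.png

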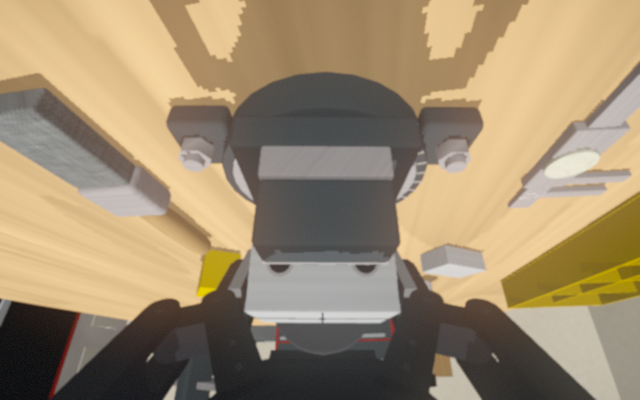

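View pics/t11c.png

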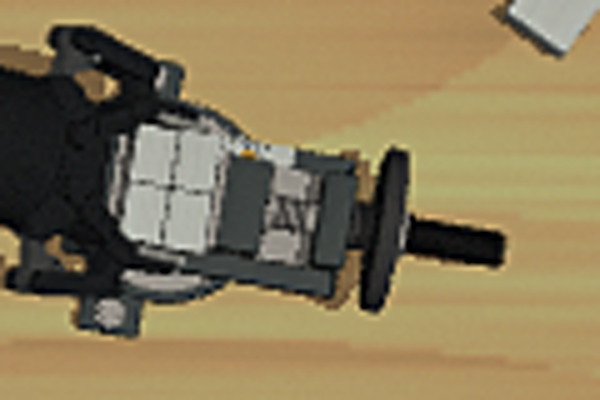

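View pics/s11c.png

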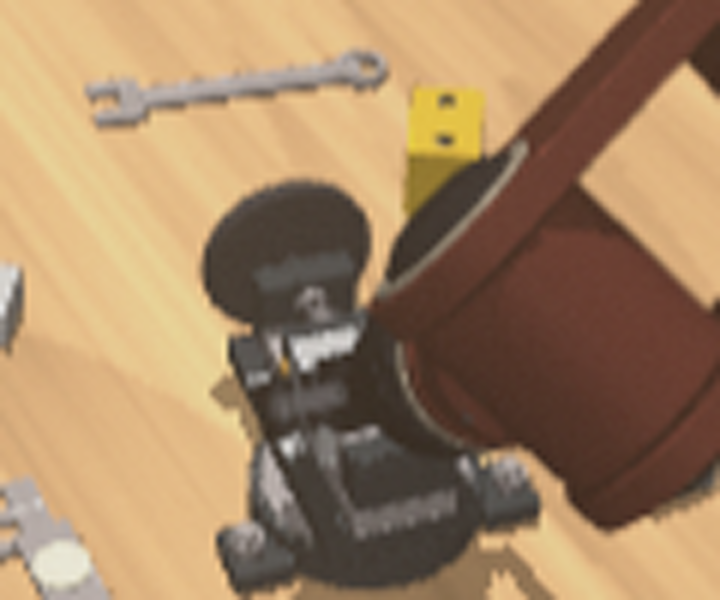

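{"fn": "jog_arm", "kwargs": {"deltas": [[[0,0,0],[0,-0.0007,0.0007],0.05],[[0,0,0],[0,-0.0014,0.0014],0.05],[[0,0,0],[0,-0.0021,0.0021],0.05],[[0,0,0],[0,-0.0021,0.0021],0.05]]}}

```text
t: 12.07
tool_pos: [0.5558, 0.0002, 0.0619]
tool_rot: [2.363, -0.189, -0.077]
contact_force: [-0.9, 0.3, -3.1]
opening: 0.0612
```

```bash
python3 -c "
from h import *
o=st(); print(o['wrist_torque'].round(2))"
```

```text
t 12.0667 grasp(vise mm) [-0.5  1.2 75.5] th 1.614 r 10.5 Fvise [-1.   0.1 -3.1] open 0.0612
[ 0.71 -0.17 -0.02]
```

{"fn": "jog_arm", "kwargs": {"deltas": [[[0,0,0],[0,-0.0005,0.0005],0.05],[[0,0,0],[0,-0.001,0.001],0.05],[[0,0,0],[0,-0.0014,0.0014],0.05],[[0,0,0],[0,-0.0014,0.0014],0.05]]}}

```text
t: 12.4
tool_pos: [0.5561, 0.0002, 0.0611]
tool_rot: [2.362, -0.19, -0.077]
contact_force: [-2.2, 2.1, 3.3]
opening: 0.0612
```

```bash
python3 -c "
from h import *
o=st(); print(o['wrist_torque'].round(2))"
```

```text
t 12.4 grasp(vise mm) [-0.2  1.3 74.7] th 1.594 r 9.7 Fvise [-2.5  1.8  3.3] open 0.0612
[ 0.01  0.43 -0.35]
```

{"fn": "jog_arm", "kwargs": {"deltas": [[[0,0,0],[0,-0.0004,0.0004],0.05],[[0,0,0],[0,-0.0007,0.0007],0.05],[[0,0,0],[0,-0.0007,0.0007],0.05]]}}

```text
t: 12.65
tool_pos: [0.5561, 0.0001, 0.0611]
tool_rot: [2.361, -0.19, -0.077]
contact_force: [-3.0, 2.9, 7.2]
opening: 0.061
```

```bash
python3 -c "
from h import *
o=st(); print(o['wrist_torque'].round(2)); shot('top','t12'); o,im=shot('wrist','w12'); crop(im,220,200,420,345,4,'w12c')"
```

```text
t 12.65 grasp(vise mm) [-0.1  1.2 74.6] th 1.584 r 9.6 Fvise [-3.4  2.3  7.2] open 0.061
[-0.32  0.8  -0.55]
```

View pics/w12c.png

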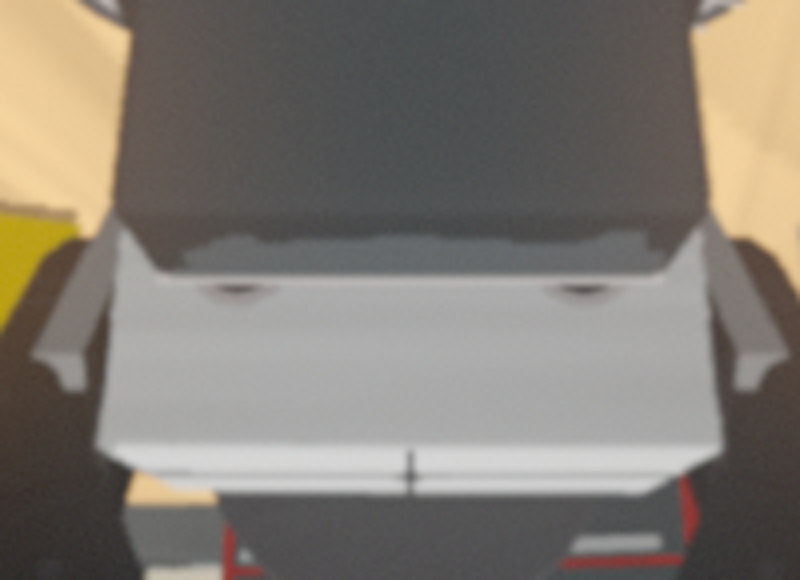

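{"fn": "jog_arm", "kwargs": {"deltas": [[[0,0,0],[0,0,0],0.062],[[0,0,0],[0,0,0],0.065],[[0,0,0],[0,0,0],0.072],[[0,0,0],[0,0,0],0.085],[[0,0,0],[0,0,0],0.085],[[0,0,0],[0,0,0],0.085]]}}

```text
t: 13.25
tool_pos: [0.5559, 0.0002, 0.0589]
tool_rot: [2.363, -0.189, -0.077]
contact_force: [0.0, 0.2, -0.2]
opening: 0.0849
```

{"fn": "jog_arm", "kwargs": {"deltas": [[[0,0,0],[0,0,-0.02],0.085],[[0,0,0],[0,0,-0.05],0.085],[[0,0,0],[0,0,-0.085],0.085],[[0,0,0],[0,0,-0.12],0.085],[[0,0,0],[0,0,-0.12],0.085]]}}

```text
t: 13.67
tool_pos: [0.5731, 0.0867, 0.151]
tool_rot: [2.367, -0.19, -0.063]
contact_force: [1.2, -0.1, 1.3]
opening: 0.0847
```

```bash
python3 -c "
from h import *
o=st(); shot('scene','s13'); o,im=shot('wrist','w13'); st()
delta(ctrl.get_obs(),*goal([0,-60,200],0))
"
```

```text
t 13.6667 grasp(vise mm) [  2.5  89.3 164.7] th 1.545 r 99.7 Fvise [1.2 0.1 1.3] open 0.0847
t 13.7667 grasp(vise mm) [  0.3  86.1 159.9] th 1.567 r 94.9 Fvise [-0.4  0.2 -0.2] open 0.0851
rot [44.16, -0.21, 0.09] shift [-0.0007, 0.1195, 0.0676] rows>= 6.2
```

View pics/w13.png

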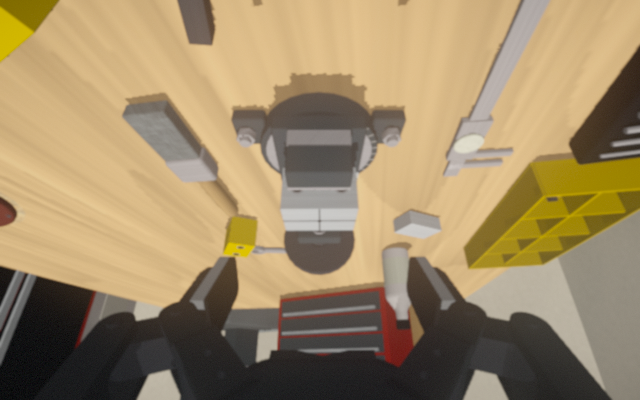

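```bash
python3 -c "
from h import *
delta(ctrl.get_obs(),*goal([1.5,-170,32],20,140))
"
```

```text
rot [64.16, -0.2, 0.13] shift [0.0003, 0.2035, 0.1984] rows>= 9.0
```

{"fn": "jog_arm", "kwargs": {"deltas": [[[64.2,0,0],[0,0.2035,0.198],0.085],[[64.2,0,0],[0,0.2035,0.198],0.085],[[64.2,0,0],[0,0.2035,0.198],0.085],[[64.2,0,0],[0,0.2035,0.198],0.085],[[64.2,0,0],[0,0.2035,0.198],0.085],[[64.2,0,0],[0,0.2035,0.198],0.06],[[64.2,0,0],[0,0.2035,0.198],0.06],[[64.2,0,0],[0,0.2035,0.198],0.06],[[64.2,0,0],[0,0.2035,0.198],0.05],[[64.2,0,0],[0,0.2035,0.198],0.05],[[64.2,0,0],[0,0.2035,0.198],0.05],[[64.2,0,0],[0,0.2035,0.198],0.05]]}}

```text
t: 14.77
tool_pos: [0.5232, -0.1969, 0.1437]
tool_rot: [-2.785, 0.224, -0.036]
contact_force: [0.0, -0.3, 0.2]
opening: 0.0499
```

{"fn": "jog_arm", "kwargs": {"deltas": [[[0,0,0],[0,0,0],0.05],[[0,0,0],[0,0,0],0.05]]}}

```text
t: 14.93
tool_pos: [0.5243, -0.1959, 0.1452]
tool_rot: [-2.786, 0.22, -0.038]
contact_force: [0.0, 0.3, 1.0]
opening: 0.0499
```

```bash
python3 -c "
from ov import *
o=st(); o,im=shot('wrist','w14'); 
delta(o,*goal([1.5,-170,32],20,0))
overlay(im,cam('wrist',o),VX,VY,VA,50,-1.55,4,225,30,415,230-5,'ov_w14',box(-31,31,-22,22,52,92))
"
```

```text
t 14.9333 grasp(vise mm) [-1.000e-01 -2.171e+02  1.630e+02] th 1.572 r 98.0 Fvise [-0.   0.3  1. ] open 0.0499
rot [0.09, 0.08, 0.2] shift [0.0018, 0.0003, 0.1392] rows>= 3.3
```

View pics/ov_w14.png

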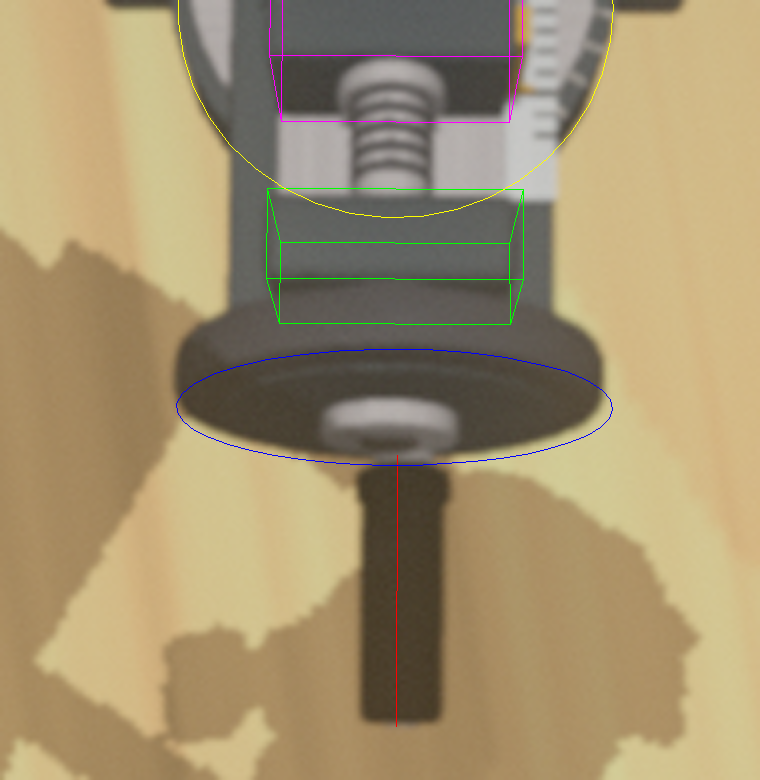

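View pics/w14.png

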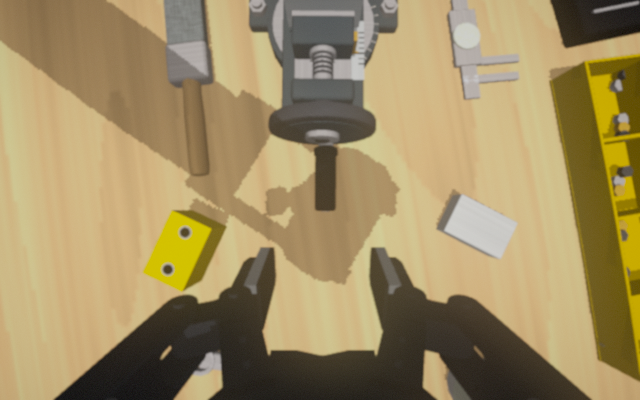

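{"fn": "jog_arm", "kwargs": {"deltas": [[[0,0,0],[0.002,0,0.04],0.05],[[0,0,0],[0.002,0,0.08],0.05],[[0,0,0],[0.002,0,0.115],0.05],[[0,0,0],[0.002,0,0.137],0.05],[[0,0,0],[0.002,0,0.137],0.05],[[0,0,0],[0.002,0,0.137],0.03],[[0,0,0],[0.002,0,0.137],0.01],[[0,0,0],[0.002,0,0.137],0.01],[[0,0,0],[0.002,0,0.137],0.01]], "squeeze": 35}}

```text
t: 15.73
tool_pos: [0.5351, -0.1526, 0.0189]
tool_rot: [-2.786, 0.223, -0.044]
contact_force: [-0.3, 1.0, 3.8]
opening: 0.0187
```

```bash
python3 -c "
from h import *
st(); arc(-1.53,-1.53-3.6,12); arc(-5.13,-5.13-1.9,8)"
```

```text
t 15.7333 grasp(vise mm) [   3.5 -172.6   36.7] th -1.447 r 28.5 Fvise [-0.5  1.   3.8] open 0.0187
[[0, 0, 0], [-0.0101, -0.0004, -0.001], 0.01], [[0, 0, 0], [-0.0194, -0.0018, -0.0048], 0.01], [[0, 0, 0], [-0.0271, -0.004, -0.0111], 0.01], [[0, 0, 0], [-0.0325, -0.007, -0.0191], 0.01], [[0, 0, 0], [-0.0352, -0.0103, -0.0284], 0.01], [[0, 0, 0], [-0.0348, -0.0138, -0.0379], 0.01], [[0, 0, 0], [-0.0314, -0.0171, -0.0469], 0.01], [[0, 0, 0], [-0.0254, -0.0199, -0.0546], 0.01], [[0, 0, 0], [-0.0172, -0.0219, -0.0602], 0.01], [[0, 0, 0], [-0.0076, -0.0231, -0.0633], 0.01], [[0, 0, 0], [0.0026, -0.0232, -0.0637], 0.01], [[0, 0, 0], [0.0124, -0.0222, -0.0611], 0.01], 
[[0, 0, 0], [0.0069, 0.0014, 0.0039], 0.01], [[0, 0, 0], [0.0127, 0.0033, 0.0092], 0.01], [[0, 0, 0], [0.017, 0.0057, 0.0156], 0.01], [[0, 0, 0], [0.0195, 0.0083, 0.0228], 0.01], [[0, 0, 0], [0.0202, 0.011, 0.0303], 0.01], [[0, 0, 0], [0.019, 0.0138, 0.0378], 0.01], [[0, 0, 0], [0.0159, 0.0163, 0.0448], 0.01], [[0, 0, 0], [0.0112, 0.0185, 0.0509], 0.01],
```

{"fn": "jog_arm", "kwargs": {"deltas": [[[0,0,0],[-0.0101,-0.0004,-0.001],0.01],[[0,0,0],[-0.0194,-0.0018,-0.0048],0.01],[[0,0,0],[-0.0271,-0.004,-0.0111],0.01],[[0,0,0],[-0.0325,-0.007,-0.0191],0.01],[[0,0,0],[-0.0352,-0.0103,-0.0284],0.01],[[0,0,0],[-0.0348,-0.0138,-0.0379],0.01],[[0,0,0],[-0.0314,-0.0171,-0.0469],0.01],[[0,0,0],[-0.0254,-0.0199,-0.0546],0.01],[[0,0,0],[-0.0172,-0.0219,-0.0602],0.01],[[0,0,0],[-0.0076,-0.0231,-0.0633],0.01],[[0,0,0],[0.0026,-0.0232,-0.0637],0.01],[[0,0,0],[0.0124,-0.0222,-0.0611],0.01]]}}

```text
t: 16.73
tool_pos: [0.5456, -0.1543, 0.0834]
tool_rot: [-2.786, 0.221, -0.036]
contact_force: [-7.3, -1.4, -1.4]
opening: 0.0187
```

```bash
python3 -c "
from h import *
st()"
```

```text
t 16.7333 grasp(vise mm) [  14.3 -172.6  101.3] th 1.196 r 39.0 Fvise [-7.  -2.5 -1.4] open 0.0187
```

{"fn": "jog_arm", "kwargs": {"deltas": [[[0,0,0],[0.0069,0.0014,0.0039],0.01],[[0,0,0],[0.0127,0.0033,0.0092],0.01],[[0,0,0],[0.017,0.0057,0.0156],0.01],[[0,0,0],[0.0195,0.0083,0.0228],0.01],[[0,0,0],[0.0202,0.011,0.0303],0.01],[[0,0,0],[0.019,0.0138,0.0378],0.01],[[0,0,0],[0.0159,0.0163,0.0448],0.01],[[0,0,0],[0.0112,0.0185,0.0509],0.01]]}}

```text
t: 17.4
tool_pos: [0.5566, -0.156, 0.03]
tool_rot: [-2.785, 0.22, -0.036]
contact_force: [-11.2, -1.7, 16.2]
opening: 0.0186
```

```bash
python3 -c "
from h import *
st(); o,im=shot('top','t15'); crop(im,290,160,410,240,6,'t15c'); o,im=shot('wrist','w15')
st()
arc(-7.03,-7.03-.9,6)
arc(-7.03,-7.03-1.9,8)"
```

```text
t 17.4 grasp(vise mm) [  25.4 -172.6   47.9] th -0.593 r 30.7 Fvise [-10.8  -3.5  16.2] open 0.0186
t 17.5 grasp(vise mm) [  24.2 -172.6   46.8] th -0.645 r 30.2 Fvise [-10.9  -3.6   6.8] open 0.0187
[[0, 0, 0], [-0.0037, 0.0012, 0.0033], 0.01], [[0, 0, 0], [-0.0079, 0.0022, 0.006], 0.01], [[0, 0, 0], [-0.0125, 0.0029, 0.008], 0.01], [[0, 0, 0], [-0.0174, 0.0034, 0.0094], 0.01], [[0, 0, 0], [-0.0224, 0.0037, 0.0102], 0.01], [[0, 0, 0], [-0.0275, 0.0037, 0.0102], 0.01], 
[[0, 0, 0], [-0.0061, 0.0018, 0.0049], 0.01], [[0, 0, 0], [-0.0133, 0.003, 0.0083], 0.01], [[0, 0, 0], [-0.0212, 0.0037, 0.01], 0.01], [[0, 0, 0], [-0.0292, 0.0036, 0.01], 0.01], [[0, 0, 0], [-0.037, 0.003, 0.0082], 0.01], [[0, 0, 0], [-0.0442, 0.0017, 0.0046], 0.01], [[0, 0, 0], [-0.0502, -0.0001, -0.0003], 0.01], [[0, 0, 0], [-0.0549, -0.0024, -0.0065], 0.01],
```

View pics/t15c.png

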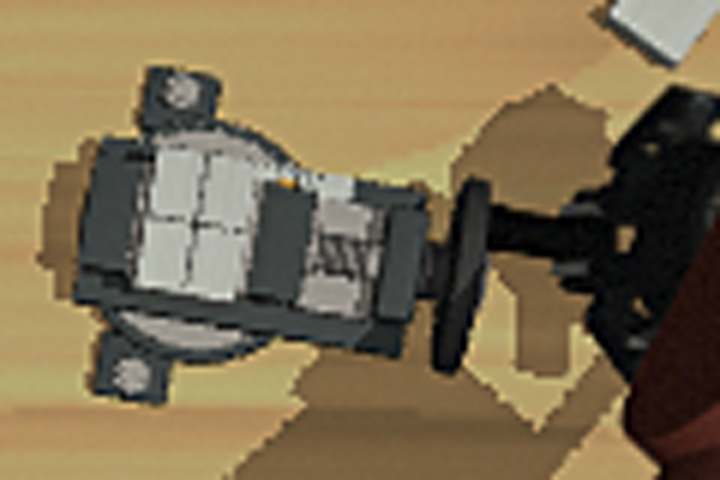

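{"fn": "jog_arm", "kwargs": {"deltas": [[[0,0,0],[-0.0037,0.0012,0.0033],0.01],[[0,0,0],[-0.0079,0.0022,0.006],0.01],[[0,0,0],[-0.0125,0.0029,0.008],0.01],[[0,0,0],[-0.0174,0.0034,0.0094],0.01],[[0,0,0],[-0.0224,0.0037,0.0102],0.01],[[0,0,0],[-0.0275,0.0037,0.0102],0.01],[[0,0,0],[-0.0275,0.0037,0.0102],0.01]], "squeeze": 80}}

```text
t: 18.08
tool_pos: [0.5306, -0.1519, 0.0186]
tool_rot: [-2.786, 0.223, -0.043]
contact_force: [0.3, -2.1, 7.7]
opening: 0.0176
```

```bash
python3 -c "
from h import *
st()
arc(-7.93,-8.43,5);arc(-8.43,-8.93,5)"
```

```text
t 18.0833 grasp(vise mm) [  -1.  -172.6   36.5] th -1.605 r 28.6 Fvise [ 0.7 -2.   7.7] open 0.0176
[[0, 0, 0], [-0.0034, -0.0001, -0.0004], 0.01], [[0, 0, 0], [-0.0067, -0.0004, -0.0011], 0.01], [[0, 0, 0], [-0.0099, -0.0008, -0.0021], 0.01], [[0, 0, 0], [-0.013, -0.0013, -0.0035], 0.01], [[0, 0, 0], [-0.0159, -0.0018, -0.0051], 0.01], 
[[0, 0, 0], [-0.0028, -0.0007, -0.0019], 0.01], [[0, 0, 0], [-0.0053, -0.0015, -0.004], 0.01], [[0, 0, 0], [-0.0076, -0.0023, -0.0063], 0.01], [[0, 0, 0], [-0.0096, -0.0032, -0.0089], 0.01], [[0, 0, 0], [-0.0114, -0.0042, -0.0116], 0.01],
```

{"fn": "jog_arm", "kwargs": {"deltas": [[[0,0,0],[-0.0034,-0.0001,-0.0004],0.01],[[0,0,0],[-0.0067,-0.0004,-0.0011],0.01],[[0,0,0],[-0.0099,-0.0008,-0.0021],0.01],[[0,0,0],[-0.013,-0.0013,-0.0035],0.01],[[0,0,0],[-0.0159,-0.0018,-0.0051],0.01],[[0,0,0],[-0.0159,-0.0018,-0.0051],0.01]]}}

```text
t: 18.58
tool_pos: [0.515, -0.1493, 0.0227]
tool_rot: [-2.787, 0.224, -0.045]
contact_force: [5.2, -2.8, 2.4]
opening: 0.0173
```

```bash
python3 -c "
from h import *
st()"
```

```text
t 18.5833 grasp(vise mm) [ -16.8 -172.6   40.6] th -2.174 r 29.7 Fvise [ 5.6 -1.9  2.4] open 0.0173
```

{"fn": "jog_arm", "kwargs": {"deltas": [[[0,0,0],[-0.0028,-0.0007,-0.0019],0.01],[[0,0,0],[-0.0053,-0.0015,-0.004],0.01],[[0,0,0],[-0.0076,-0.0023,-0.0063],0.01],[[0,0,0],[-0.0096,-0.0032,-0.0089],0.01],[[0,0,0],[-0.0114,-0.0042,-0.0116],0.01],[[0,0,0],[-0.0114,-0.0042,-0.0116],0.01]]}}

```text
t: 19.08
tool_pos: [0.5031, -0.1473, 0.0335]
tool_rot: [-2.787, 0.225, -0.043]
contact_force: [8.5, -3.0, -5.6]
opening: 0.0175
```

```bash
python3 -c "
from h import *
st();arc(-8.93,-9.23,3); o,im=shot('top','t16'); crop(im,290,160,410,240,6,'t16c'); shot('wrist','w16')"
```

```text
t 19.0833 grasp(vise mm) [ -28.9 -172.5   51.4] th -2.701 r 32.0 Fvise [ 8.9 -1.6 -5.6] open 0.0175
[[0, 0, 0], [-0.0015, -0.001, -0.0029], 0.01], [[0, 0, 0], [-0.0026, -0.0021, -0.0059], 0.01], [[0, 0, 0], [-0.0034, -0.0033, -0.009], 0.01],
```

View pics/t16c.png

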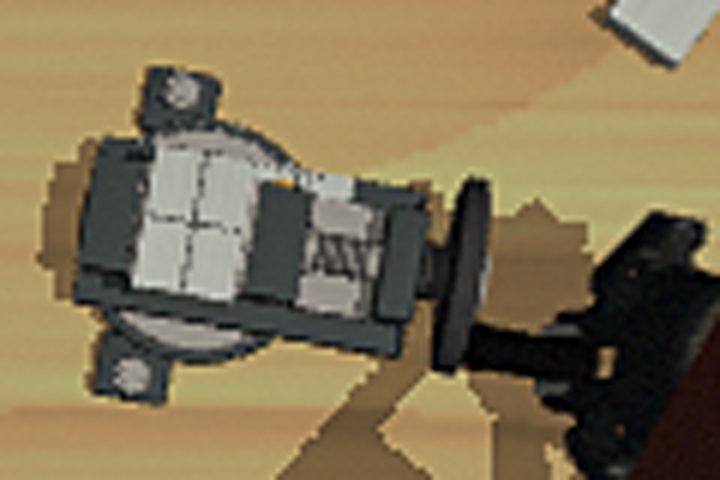

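View pics/w16.png

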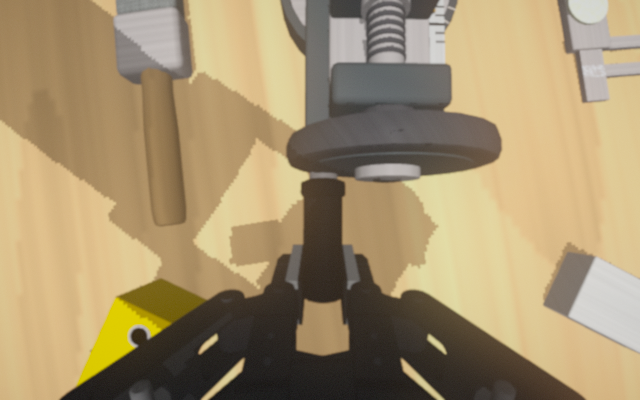

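{"fn": "jog_arm", "kwargs": {"deltas": [[[0,0,0],[-0.0015,-0.001,-0.0029],0.01],[[0,0,0],[-0.0026,-0.0021,-0.0059],0.01],[[0,0,0],[-0.0034,-0.0033,-0.009],0.01],[[0,0,0],[-0.0034,-0.0033,-0.009],0.01]]}}

```text
t: 19.52
tool_pos: [0.4989, -0.1466, 0.0419]
tool_rot: [-2.788, 0.225, -0.04]
contact_force: [6.9, -3.1, -9.3]
opening: 0.0174
```

```bash
python3 -c "
from h import *
st();arc(-9.23,-9.53,3)"
```

```text
t 19.5167 grasp(vise mm) [ -33.1 -172.5   59.7] th -2.984 r 33.6 Fvise [ 7.3 -2.  -9.3] open 0.0174
[[0, 0, 0], [-0.0005, -0.0012, -0.0032], 0.01], [[0, 0, 0], [-0.0006, -0.0023, -0.0064], 0.01], [[0, 0, 0], [-0.0005, -0.0035, -0.0095], 0.01],
```

{"fn": "jog_arm", "kwargs": {"deltas": [[[0,0,0],[0,0,0],0.03],[[0,0,0],[0,0,0],0.045],[[0,0,0],[0,0,0],0.045],[[0,0,0],[0,0,0],0.045],[[0,0,0],[0,0,-0.035],0.05],[[0,0,0],[0,0,-0.07],0.06],[[0,0,0],[0,0,-0.105],0.06],[[0,0,0],[0,0,-0.12],0.06],[[0,0,0],[0,0,-0.12],0.06],[[0,0,0],[0,0,-0.12],0.06]]}}

```text
t: 20.35
tool_pos: [0.4925, -0.1867, 0.1566]
tool_rot: [-2.786, 0.223, -0.039]
contact_force: [-0.4, 0.2, -0.6]
opening: 0.0602
```

```bash
python3 -c "
from ov import *
st();o,im=shot('wrist','w17'); shot('scene','s17')
delta(o,*goal([0,-70,190],35))
crop(im,240,0,440,150,4,'w17c')"
```

```text
t 20.35 grasp(vise mm) [ -33.  -213.1  174.5] th 1.863 r 114.4 Fvise [-0.4  0.2 -0.6] open 0.0602
rot [15.07, 0.04, 0.06] shift [0.0332, -0.1447, 0.0335] rows>= 3.7
```

View pics/w17c.png

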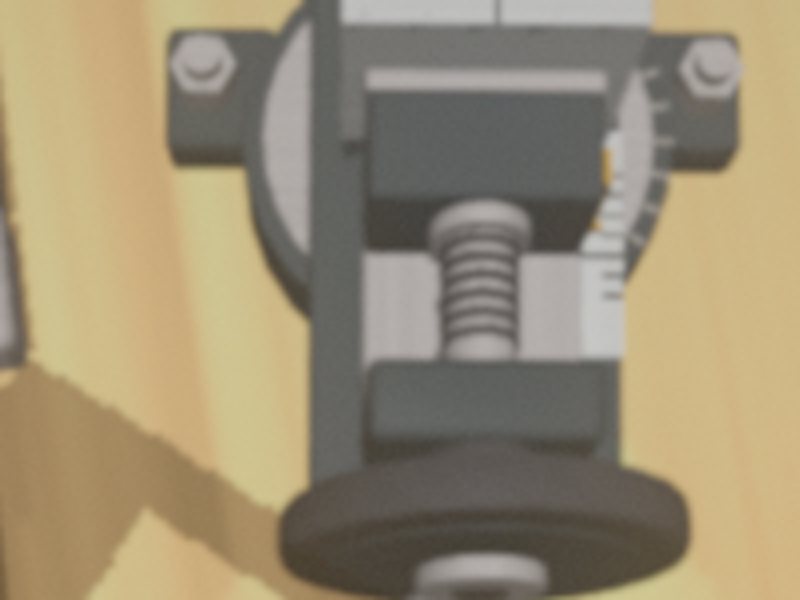

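{"fn": "jog_arm", "kwargs": {"deltas": [[[15,0,0],[0.033,-0.145,0.033],0.085],[[15,0,0],[0.033,-0.145,0.033],0.085],[[15,0,0],[0.033,-0.145,0.033],0.085],[[15,0,0],[0.033,-0.145,0.033],0.085],[[15,0,0],[0.033,-0.145,0.033],0.085],[[15,0,0],[0.033,-0.145,0.033],0.085],[[15,0,0],[0.033,-0.145,0.033],0.085],[[15,0,0],[0.033,-0.145,0.033],0.085]]}}

```text
t: 21.12
tool_pos: [0.5481, -0.0463, 0.1738]
tool_rot: [-2.524, 0.204, -0.061]
contact_force: [0.2, -0.3, -0.5]
opening: 0.085
```

```bash
python3 -c "
from ov import *
st();o,im=shot('wrist','w18')
print(o['t'])
crop(im,230,80,430,230,4,'w18c')
overlay(im,cam('wrist',o),VX,VY,VA,43.7,-2.9,4,230,80,430,230,'ov_w18',box(-31,31,-19,25,52,92))"
```

```text
t 21.1167 grasp(vise mm) [ -0.5 -70.1 189.3] th 1.575 r 124.3 Fvise [ 0.2 -0.3 -0.5] open 0.085
21.1167
```

View pics/w18c.png

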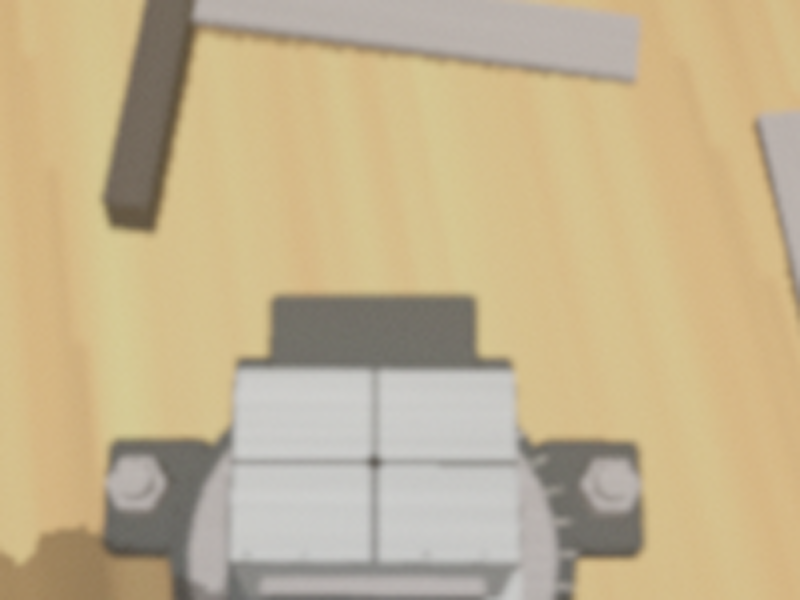

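View pics/ov_w18.png

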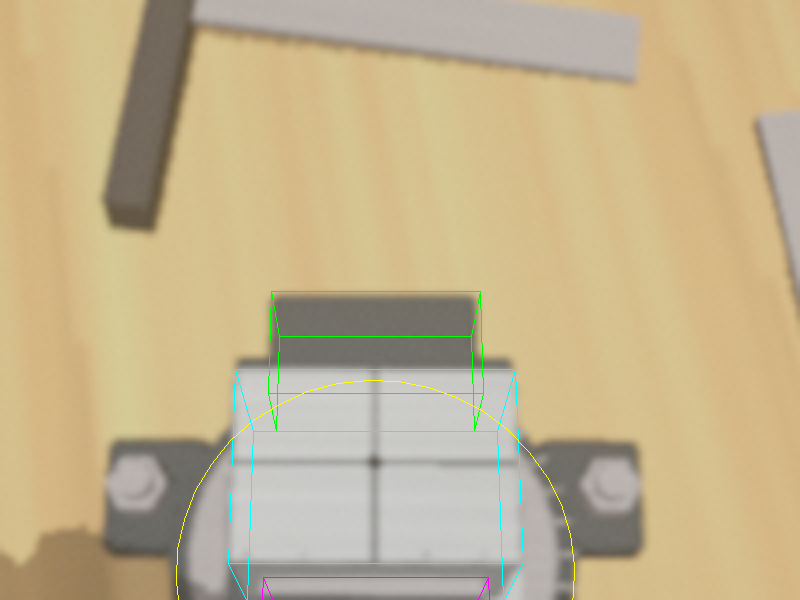

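```bash
python3 -c "
from ov import *
o,im=shot('top','t19'); crop(im,290,160,410,240,6,'t19c'); print(o['t'],o['dq'].round(3))"
```

```text
21.1667 [-0.005 -0.005 -0.008  0.003 -0.     0.001]
```

View pics/t19.png

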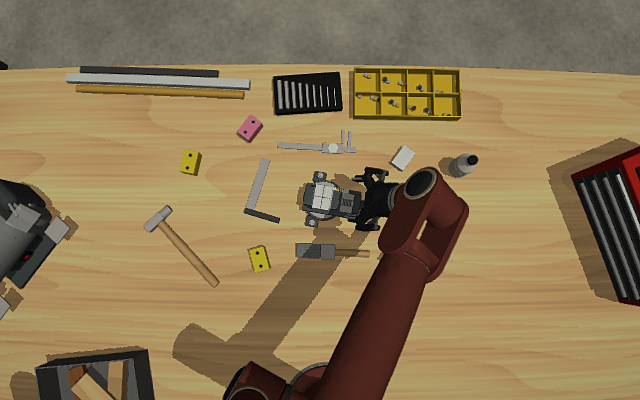

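The block is clamped with the cross on top, and everything visible is where it started. The arm is clear of the vise and at rest, so I'm handing in.

```bash
python3 -c "
from station import job; print(job.finish_job())"
```

```text
the job is handed in; nothing more can be done
None
```

The job is handed in at about 21 s of the 72 s allowed. The block is seated in the vise with its scribed cross on top, and the vise is wound up on it.

- **Opening:** I wound the vise open until the pointer stood at the long 50 mm line. The handle was at the bottom, about 10.5 rad.
- **Turning and seating:** I lifted the block out, rolled it a quarter turn and lowered it until the contact force showed the bed. Then I released it.
- **Clamping:** I closed the vise to about 1.3 rad past the 44 mm contact point, estimated from the handle position.

**Last checks:**
- The wrist image shows the cross on top and the block's top at the seated height (92 mm). The block is against the fixed jaw and centred along the jaws to within about 0.5 mm.
- The pointer reads about 43 mm.
- The caliper, square, brush, offcut and bottle look unmoved in the top view. The hammer does too. The wrench was hidden behind the arm there, so I did not check it in that last picture.

**Disagreements and limits:**
- The wrist camera saw things 3–5 mm farther away than its calibration says, so I set the block down by contact force and by comparing block and vise in the same picture.
- Measured positions scattered by up to about 1 mm.
- I judged the grip only from the handle angle and pointer. The force at the handle rose only slightly (to about 12 N), so it did not confirm the clamping.

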